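# Clamp a heat sink in the quick-release fixture

### The arm

A 7-joint arm with a two-finger parallel gripper is mounted at the origin on the work surface. World frame = base frame: x ahead of the robot, y to its left, z up, the work surface at z = 0. Lengths are in m, angles in rad, forces in N, time in s.
With the tool pointing down it reaches from about 0.4 to 0.85 m from the base axis. Payload 4.5 kg.
Tool frame: the origin (TCP) lies on the centre line of the jaws, within the pads' length; the fingertips stand 14 mm ahead of it and the grasp point (between the pads) lies 5 mm behind it (r.tcp_to_tips is the z of the fingertips in the tool frame, in m); z points along the fingers, y is the direction in which the jaws open and shut (so a half turn about z gives the same grasp; the last joint's range is limited). The gripper opens to 88 mm and grips with 3 to 60 N. Pads are 18 mm wide; open, the fingers measure 123 mm over their backs; the gripper's body (75 mm by 187 mm) begins 45 mm behind the grasp point.
Start: joints at [-1.069, 0.689, -0.195, 1.565, 0.157, 0.902, -0.215], TCP at [0.282, 0.558, 0.227] pointing down, gripper open.
Joint ranges: [-3.01, 3.01], [-0.46, 2.08], [-1.47, 1.51], [0.13, 2.56], [-1, 4.14], [0.04, 2.09], [-2.66, 2.66]. Speed limits (rad/s): [2.57, 2.57, 3.14, 3.14, 3.14, 3.14, 3.14].

### API

Orientations are given as a unit quaternion [x, y, z, w].
In Python, from plant import r, viewer gives the robot as it stands.
- The arm moves only by the shell command python3 -m inch 'ROWS' [FORCE]. ROWS is JSON, a list of rows, each a list of 3 entries, a list of its own where there are three numbers: the closure, from 0 (fully open) to 1 (shut), then the shift along the tool's x, y, z in cm, then the turn about the tool's z in degrees. In form: [[fingers, [x, y, z], yaw], ...]. A call has 1 to 20 rows; each row is the pose to reach, as a shift and turn from the pose commanded when the call began, along the tool's axes at that moment; what a row does not reach only later rows make up. A row lasts 1/10 s, in which the tool goes at most 50 mm and 8.59 degrees, less where a joint would pass 70% of its speed; a pose out of reach is approached as far as the arm can. A call with a gripper value outside its range is refused whole. The fingers move at their own pace and stop on an object; FORCE is the grip in N (left out, the last holds). Time passes only in rows, so rows that repeat a pose let the fingers close. It gives the time, the measured TCP pose, the force and the opening at its end, in the units of the state.
- r.get_state(): the state, without advancing time (a new reading comes with each control period).
- viewer.snapshot(name): name is "scene" or "top" or "wrist"; returns the picture (384x512x3 uint8, red, green, blue); there is no depth.
- viewer.camera_params(name): a dict with "intrinsics" (3x3 intrinsics, pixels), "world_to_cam" (4x4, takes a point from world to camera coordinates). Camera axes: x right, y up, looking along -z (the intrinsics and any distortion apply to the point x, -y, -z); pixel columns grow to the right and rows downward; lengths in m; the calibration is good to about 2 mm. A picture is of the moment at which its call begins: read the wrist's pose just before it. camera_params takes no time and is no camera call; for the wrist camera it gives the pose at the moment of the call.
- r.finish_job(): hands the job in, once; it reports no verdict.
Trained networks look in the newest picture that a camera, given by its name, has taken for a name from the list of things; names that differ only in an ending like _2 or _b are one class to them, and where a whole thing is asked for, a point or a joint stands for the part that bears it (a point fixed in the world has none). Each returns a list of dicts, best first, with "p" (0 to 1); they miss things now and then, are a little off and sometimes report something else, mostly with a low value. They report only what shows in the picture. A call takes as long as a camera call. They do not tell look-alikes from the thing itself.
- viewer.outline_of(camera, name): "pixels" (384x512 bool, what is visible of it) and "bbox" ([left, top, width, height] in pixels, round what is visible of it).
The state is a dict: "clock": time; "q": joint angles; "qd": joint speeds; "joint_torque": joint torques, N m; "tool_pos": TCP position; "eef_rot": TCP orientation; "contact_force": force on the tool from outside, world axes, zero at the start; "moment": the same for the moment, N m; "opening": opening from 0.0 (shut) to 1.0 (fully open).
Only numpy, scipy, OpenCV 4.12 (cv2) and the standard library are available. Lean on these libraries where they do the work, as an engineer would, in place of code of your own. Each camera call takes 0.05 s, during which the arm holds its last target.

### The job

Clamp the heat sink in the quick-release fixture: flip the cam lever fully open, take the heat sink out of its roofed storage bay and slide its flat tongue under the pressure pad, square across the bed, until its end meets the stop. With the lever still open, turn the wing nut clockwise until its wings line up with the clamp arm, then flip the lever fully shut so that the pad grips the tongue, let go, and leave the other things on the bench where they are.

Things in the scene. Friction and masses are not known exactly. Their poses are not given: they have to be found in the camera images.
- clamp: Fixed steel quick-release clamp; origin on the bench below its pressure pad, z up. Flat bed, top 12 mm up, x -45 to +90, y -60 to +100 mm. The heat sink comes in along -y, tongue first, from the open +y side. Column at x +66; the clamp arm (36 wide, 14 thick) runs from it along -x to x -25 over the bed, pad below, wing nut on top. Top of the nut: 92 mm (lever shut) to 104 mm (open).
- stop (a point): Foot of the end stop's face, where the middle of the tongue's lower end edge belongs: x 0, y -35, z +12 mm in the clamp's frame, same axes. The stop is a block on the bed behind this face, 14 mm high, 50 mm wide in x.
- lever (a joint): Cam lever beside the bed, 125 mm long, rad: 0 shut (level, pointing along the clamp's -x), grows as it swings up; 1.75 fully open (10 degrees beyond upright). Hard stops at -0.08 and 1.85. Stays where it is left (friction 0.2 N m). Opening lifts arm, nut and pad by 7 mm per rad (12 mm fully open).
- lever_hinge (a point): On the lever's pivot axis, which runs along the clamp's y: x +40, y -95, z +45 mm in the clamp's frame.
- lever_grip (a point): Middle of the lever's black handle, 100 mm from the pivot; the handle is 16 mm wide along the clamp's y, 14 mm deep, 50 mm long.
- nut (a joint): Wing nut on top of the clamp arm, rad, vertical axis: grows clockwise seen from above, range 0 to 3.0; at 2.40 the wings line up with the arm (the clamp's x axis). Starts 0.8 to 1.4 rad short of that. Each rad lowers the pad by 1.5 mm. Friction 0.06 N m.
- nut_grip (a point): On the nut's axis at the centre of its wings: a straight bar 66 mm long, 12 mm thick, 24 mm high. The wings' direction in the clamp's frame is (2.40 - nut angle) rad counter-clockwise from x.
- pad: Round rubber pad under the arm, 28 mm across, 8 mm thick; origin at the centre of its underside. Sprung, 4 N per mm, 9 mm travel. With the nut at 2.40 and nothing under it, it stands 26 mm above the bench (lever shut) or 38 mm (open); the tongue's top on the bed is at 30 mm, so it then presses about 16 N when shut.
- sink_mid (a point): Centre of the loose aluminium heat sink (about 350 g), half-way up its 36 mm height; x along its 190 mm length to the tongue end, z up. 44 mm wide throughout. Flat tongue, 18 mm thick, at x +25 to +95 mm; finned block, 36 mm high, at x -95 to +25 mm. It starts flat on the bench, the finned block in the roofed bay, the tongue sticking out.
- sink_tip (a point): Centre of the heat sink's tongue end face, 9 mm above its underside (9 mm below and 95 mm along x from its centre).
- bay: Fixed black storage bay on the bench: two walls, back and roof, no floor. Origin on the bench in the middle of its mouth, which opens along its +x; 140 mm deep along -x, 66 mm wide outside (74 over its ribs), 54 mm inside, roof underside 50 mm and top 55 mm above the bench.
- bottle: Bystander: white bottle, 56 mm across, 120 mm high; origin at the centre of its underside.
- jar: Bystander: jar, 60 mm across, 75 mm high; origin at the centre of its underside.
- tray: Bystander: low black compartment tray, 100 x 130 x 25 mm; origin at the centre of its underside.
- driver: Bystander: screwdriver lying on the bench beyond the clamp.
Mind the look-alikes: they are no part of the job. What is meant by the part that bears sink_mid is not blue, and is the smaller of those in its own colour.

How it is judged:
On the way, in this order (a step that is already met when the one before it is completed fails the run):
1. the cam lever is flipped fully open (value of joint lever above 1.45 rad), for 0.1 s.
2. with the lever open, the tongue lies square under the pad against the stop and the wing nut's wings line up with the arm (value of joint lever above 1.3 rad and x of sink_tip in the frame of clamp between -0.012 and 0.012 m and y of sink_tip in the frame of clamp between -0.045 and -0.025 m and z of sink_tip in the frame of clamp below 0.027 m and angle between the x axis of sink_mid and the y axis of clamp, either way round below 0.17 rad and angle between sink_mid's own z axis and vertical below 0.1 rad and value of joint nut between 2.2 and 2.6 rad), for 0.2 s.
3. the lever is flipped shut and the pad grips the tongue (value of joint lever below 0.15 rad and contact force between pad and sink above 9 N), for 0.2 s.
At the end, for the whole second after the job is handed in: Lever shut (within 0.15 rad); wings within 0.2 rad of the arm's line; pad presses the tongue with over 9 N; tongue end within 10 mm of the stop, 12 mm of the bed's centre line and 0.17 rad of square; heat sink flat, at rest, released (all of step 3 and linear speed of sink below 0.01 m/s and x of sink_tip in the frame of clamp between -0.012 and 0.012 m and y of sink_tip in the frame of clamp between -0.045 and -0.025 m and z of sink_tip in the frame of clamp below 0.027 m and angle between the x axis of sink_mid and the y axis of clamp, either way round below 0.17 rad and angle between sink_mid's own z axis and vertical below 0.1 rad and value of joint nut between 2.2 and 2.6 rad and contact force between the fingers and sink below 0.1 N); the robot touches nothing.
It fails at once if the bottle is moved more than 20 mm (distance of bottle from where it was at the start of the episode above 0.02 m).
It fails at once if the jar is moved more than 20 mm (distance of jar from where it was at the start of the episode above 0.02 m).
It fails at once if the tray is moved more than 20 mm (distance of tray from where it was at the start of the episode above 0.02 m).
It fails at once if the driver is moved more than 20 mm (distance of driver from where it was at the start of the episode above 0.02 m).
It also fails if it takes over 72 s, if anything falls off the work surface, if the arm or the gripper's body presses on something with over 40 N, if the wrist force passes 120 N, or if a joint passes its speed limit or range.

## Working session

There is one attempt and no reset: what is moved stays moved. The work goes in short steps, Python scripts to look and compute and a shell command to move; the robot and the scene stay as the last step left them, time stands still between calls to the robot, and variables do not carry over. Pictures are saved under pics/ and viewed, and the job is handed in when it is done.

```bash
ls; mkdir -p pics; python3 - <<'E'
from plant import r, viewer
import cv2
for n in ("scene","top","wrist"):
    im=viewer.snapshot(n); cv2.imwrite(f"pics/{n}0.png",cv2.cvtColor(im,cv2.COLOR_RGB2BGR))
    p=viewer.camera_params(n); print(n,p["intrinsics"],p["world_to_cam"])
print(r.get_state()); print(r.tcp_to_tips)
E
```

```text
pics
scene [[391.49142061   0.         256.43128804]
 [  0.         391.49142061 192.31136023]
 [  0.           0.           1.        ]] [[-0.24603196  0.9692288  -0.00798771 -0.01938066]
 [-0.67707015 -0.16596083  0.71696096  0.30930488]
 [ 0.69357356  0.18180356  0.69706756 -1.43801   ]
 [ 0.          0.          0.          1.        ]]
top [[358.44012257   0.         255.99594215]
 [  0.         358.44012257 196.08543046]
 [  0.           0.           1.        ]] [[-0.00397416 -0.99942378 -0.0337093   0.18652767]
 [ 0.99538614 -0.0071853   0.0956807  -0.51404484]
 [-0.09586777 -0.03317352  0.99484114 -1.1179123 ]
 [ 0.          0.          0.          1.        ]]
wrist [[328.85498184   0.         256.90849376]
 [  0.         328.85498184 186.74772506]
 [  0.           0.           1.        ]] [[ 0.4523493   0.89183788 -0.00230403 -0.62238385]
 [-0.86215948  0.43663224 -0.2569695   0.03438262]
 [-0.22816912  0.11822642  0.96641677 -0.38990164]
 [ 0.          0.          0.          1.        ]]
{'clock': 0.15, 'q': array([-1.06920397,  0.68976979, -0.19452358,  1.56606967,  0.15730758,
        0.90247926, -0.21512878]), 'qd': array([-0.00076482, -0.0014415 ,  0.00034937, -0.00192058,  0.00017803,
       -0.00044806,  0.00072133]), 'joint_torque': array([-5.13813557e-04, -5.27853978e+01, -1.26766250e+00, -1.53586060e+01,
       -5.23671380e-02,  3.85236548e-03,  9.10841936e-05]), 'tool_pos': array([0.2816446 , 0.55741381, 0.22591707]), 'eef_rot': array([ 2.31752783e-01,  9.72774486e-01, -6.60253745e-04, -1.03357641e-04]), 'contact_force': array([ 7.38060788e-01,  2.58774881e-01, -5.21148699e-04]), 'moment': array([0.04596927, 0.00516513, 0.01441139]), 'opening': 0.9970702665793223}
0.014
```

View pics/scene0.png

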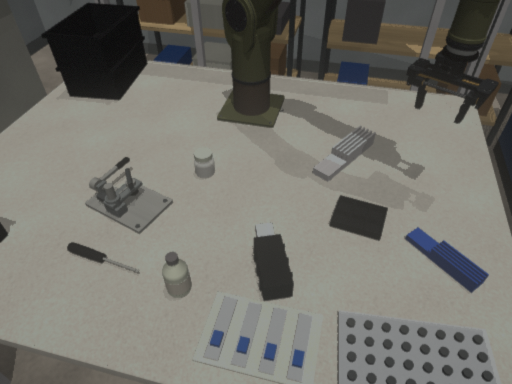

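View pics/top0.png

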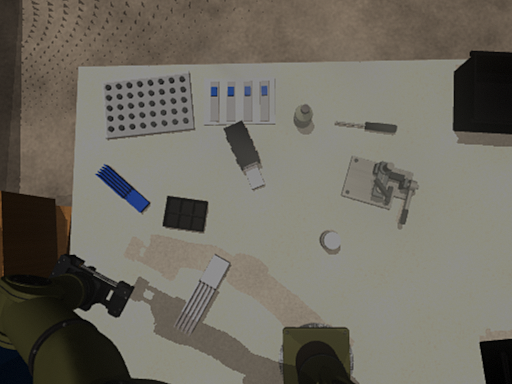

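View pics/wrist0.png

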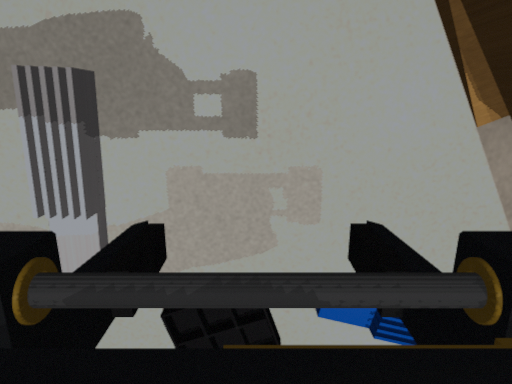

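The scene shows three look-alikes: blue (scene 445,258), loose silver (345,153), and silver with its block in the black bay (tongue at 265,230; top 256,178). The one in the bay fits: it isn't blue, and it should be the smaller silver one. I'll confirm that in crops.

```bash
cat > h.py <<'E'
import numpy as np, cv2
from plant import r, viewer
def cam(n):
    p=viewer.camera_params(n); return np.array(p["intrinsics"]),np.array(p["world_to_cam"])
def proj(n,P,c=None):
    K,T=c or cam(n); P=np.atleast_2d(P); X=P@T[:3,:3].T+T[:3,3]; X=X*[1,-1,-1]
    u=X@K.T; return u[:,:2]/u[:,2:]
def unproj(n,uv,z,c=None):
    K,T=c or cam(n); uv=np.atleast_2d(uv).astype(float)
    d=np.c_[uv,np.ones(len(uv))]@np.linalg.inv(K).T*[1,-1,-1]; d=d@T[:3,:3]
    o=-T[:3,:3].T@T[:3,3]; s=(z-o[2])/d[:,2]; return o+s[:,None]*d
def save(im,name): cv2.imwrite(f"pics/{name}.png",cv2.cvtColor(im,cv2.COLOR_RGB2BGR))
def crop(im,x0,y0,w,h,k,name): save(cv2.resize(im[y0:y0+h,x0:x0+w],None,fx=k,fy=k,interpolation=cv2.INTER_CUBIC),name)
E
python3 - <<'E'
from h import *
s=viewer.snapshot("scene"); t=viewer.snapshot("top")
crop(t,210,110,100,90,6,"t_bay"); crop(t,330,140,100,100,6,"t_clamp"); crop(s,75,140,120,100,6,"s_clamp"); crop(s,230,120,160,180,3,"s_sinks")
for c in("scene","top"):
  for n in("sink_mid","clamp","bay","lever","nut","bottle","jar","tray","driver"):
    for d in viewer.outline_of(c,n)[:4]:
        m=d["pixels"]; ys,xs=np.nonzero(m); rr=cv2.minAreaRect(np.c_[xs,ys].astype(np.float32)); print(c,n,round(d["p"],2),d["bbox"],m.sum(),[np.round(v,1) for v in rr])
E
```

```text
scene sink_mid 0.71 [253.9, 224.5, 19.2, 14.7] 249 [array([263.5, 230. ]), array([14., 19.]), np.float64(90.0)]
scene sink_mid 0.63 [310.3, 125.3, 63.9, 52.9] 1488 [array([343.7, 153.1]), array([23.6, 72.4]), np.float64(51.1)]
scene sink_mid 0.6 [404.8, 228.4, 83.6, 65.7] 2001 [array([446.5, 256.5]), array([90.1, 26.4]), np.float64(39.3)]
scene clamp 0.78 [85.3, 155.4, 90.0, 78.1] 3076 [array([124.5, 198.2]), array([73.8, 63.1]), np.float64(43.7)]
scene bay 0.82 [253.3, 237.2, 40.3, 64.4] 2058 [array([273.1, 266.9]), array([64.5, 35.7]), np.float64(81.3)]
scene lever 0.81 [89.5, 156.8, 42.9, 32.8] 294 [array([108.8, 171.8]), array([ 9.7, 47.2]), np.float64(51.3)]
scene bottle 0.97 [165.5, 252.2, 25.3, 45.9] 951 [array([175.7, 274.8]), array([45.6, 25.6]), np.float64(77.0)]
scene bottle 0.42 [70.2, 239.6, 52.6, 24.7] 403 [array([ 93.9, 255.2]), array([55., 11.]), np.float64(21.0)]
scene jar 0.63 [192.3, 150.2, 25.4, 26.0] 524 [array([204. , 162.5]), array([29., 20.]), np.float64(90.0)]
scene tray 0.86 [330.2, 195.5, 59.4, 42.0] 1706 [array([358.5, 217.1]), array([52.7, 33.7]), np.floa
[... 729 characters left out ...]
06.5, 202.1]), array([ 7.7, 43.7]), np.float64(16.7)]
top nut 0.52 [376.4, 179.8, 13.4, 15.8] 158 [array([380.5, 189. ]), array([21.9,  9.2]), np.float64(45.0)]
top bottle 0.63 [294.5, 105.7, 11.1, 20.7] 341 [array([302., 116.]), array([22., 18.]), np.float64(90.0)]
top bottle 0.4 [340.3, 155.5, 73.9, 68.7] 2813 [array([379.4, 186.1]), array([75. , 49.9]), np.float64(24.0)]
top jar 0.82 [316.4, 230.5, 22.4, 22.2] 365 [array([329.2, 239.9]), array([21.8, 19.9]), np.float64(18.4)]
top tray 0.63 [161.2, 195.1, 45.6, 34.6] 1319 [array([184.4, 213.3]), array([42.4, 32.2]), np.float64(8.1)]
top driver 0.57 [335.9, 121.0, 61.4, 13.1] 290 [array([366.1, 125.4]), array([60.5,  9.1]), np.float64(8.1)]
```

View pics/t_bay.png

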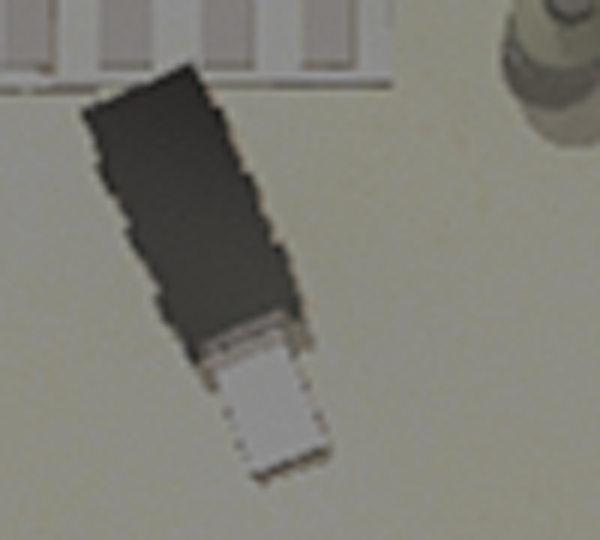

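View pics/t_clamp.png

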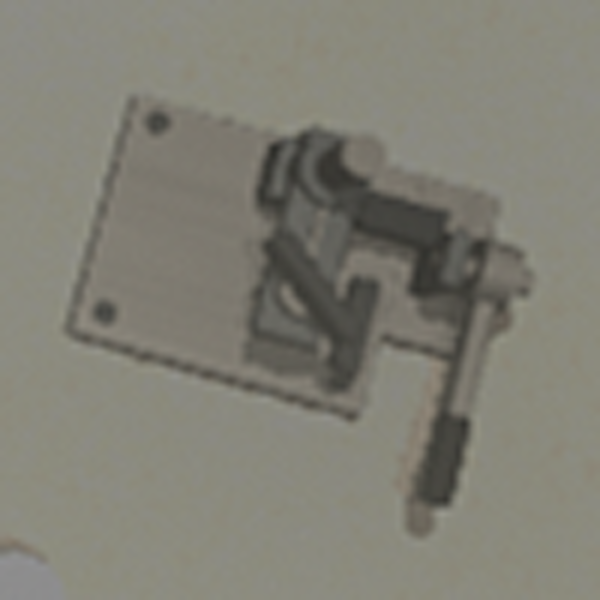

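View pics/s_clamp.png

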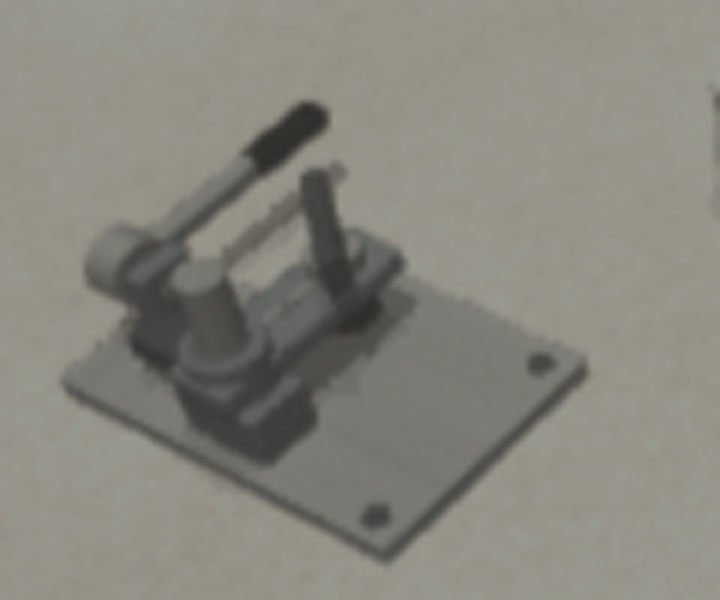

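View pics/s_sinks.png

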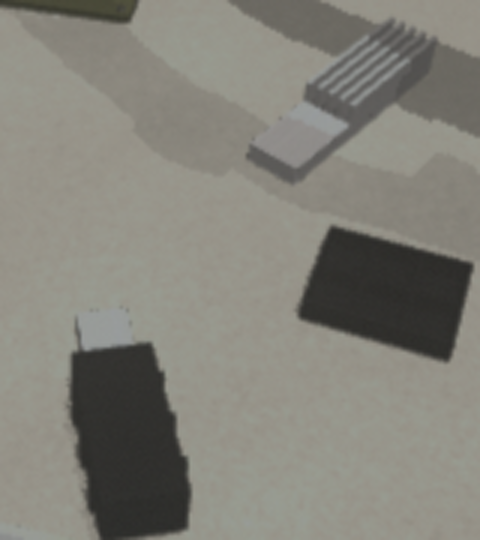

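Crops confirm: the bay's sink is silver with a narrower tongue (top crop 265,410) than the loose one (scene crop 340,100), so the bay one is the smaller silver. Bed corners read from the crops; fitting poses now.

```bash
cat > fit.py <<'E'
from h import *
from scipy.optimize import least_squares
ct,cs=cam("top"),cam("scene")
def W(p,L):
    c,s=np.cos(p[2]),np.sin(p[2]); L=np.atleast_2d(L)
    return np.c_[p[0]+c*L[:,0]-s*L[:,1],p[1]+s*L[:,0]+c*L[:,1],L[:,2]]
def fit(obs,p0):
    def f(p): return np.concatenate([(proj(n,W(p,l),ct if n=="top" else cs)[0]-uv) for n,l,uv in obs])
    s=least_squares(f,p0,loss="soft_l1"); return s.x,s.fun.reshape(-1,2)
E
python3 - <<'E'
from fit import *
A,B,C,D=[-.045,.1,.012],[.09,.1,.012],[.09,-.06,.012],[-.045,-.06,.012]
T=lambda x,y:np.array([330+x/6,140+y/6])-.4; S=lambda x,y:np.array([75+x/6,140+y/6])-.4
obs=[("top",B,T(133,97)),("top",A,T(70,330)),("top",D,T(357,413)),("scene",A,S(590,362)),("scene",B,S(385,550)),("scene",C,S(65,380))]
for n,l,uv in obs: print(n,l,unproj(n,uv,.012))
p,res=fit(obs,[.6,-.2,0]); print("clamp",p,np.degrees(p[2]),res.round(1).tolist())
for nm,l in dict(hinge=[.04,-.095,.045],grip=[-.06,-.095,.045],nut=[0,0,.08],stop=[0,-.035,.012]).items(): print(nm,W(p,l),proj("top",W(p,l)),proj("scene",W(p,l)))
# bay: roof corners top crop; tongue
U=lambda x,y:np.array([210+x/6,110+y/6])-.4
print("roof",unproj("top",[U(82,115),U(190,65),U(300,310),U(195,358)],.055))
print("tongue end top edge",unproj("top",[U(258,475),U(328,447)],.018))
print("sc tongue",unproj("scene",[[230+77/3,120+316/3],[230+128/3,120+308/3]],.018))
print("sc roof", unproj("scene",[[230+72/3,120+355/3],[230+150/3,120+345/3],[230+188/3,120+487/3],[230+98/3,120+500/3]],.055))
for n,z in(("tray",.025),("jar",.075),("bottle",.12)):
  viewer.outline_of("top",n)
print("jar",unproj("top",[331,240],.075),"bottle",unproj("top",[305,113],.12),"tray",unproj("top",[185,213],.025))
E
```

```text
top [0.09, 0.1, 0.012] [[ 0.64585437 -0.12743334  0.012     ]]
top [-0.045, 0.1, 0.012] [[ 0.51942215 -0.09023168  0.012     ]]
top [-0.045, -0.06, 0.012] [[ 0.47396523 -0.24050464  0.012     ]]
scene [-0.045, 0.1, 0.012] [[ 0.52173642 -0.0858701   0.012     ]]
scene [0.09, 0.1, 0.012] [[ 0.64798365 -0.1265149   0.012     ]]
scene [0.09, -0.06, 0.012] [[ 0.59013179 -0.31579968  0.012     ]]
clamp [ 0.53269803 -0.19731411 -0.29787655] -17.067068955795655 [[0.2, -0.7], [-0.5, 0.1], [0.3, 0.6], [-0.5, -0.8], [-0.6, -0.1], [9.1, 5.0]]
hinge [[ 0.54305487 -0.29987012  0.045     ]] [[411.08581066 185.49067559]] [[ 96.15724076 183.77459585]]
grip [[ 0.44745868 -0.27052103  0.045     ]] [[402.85928573 216.28936598]] [[122.44808747 163.7724071 ]]
nut [[ 0.53269803 -0.19731411  0.08      ]] [[381.42268068 187.72144062]] [[128.63242728 177.85077349]]
stop [[ 0.52242585 -0.23077278  0.012     ]] [[385.42823889 193.34596097]] [[125.2535744  191.43302175]]
roof [[0.72878639 0.28626977 0.055     ]
 [0.75519011 0.22878076 0.055     ]
 [0.62250948 0.17095086 0.055     ]
 [0.59756121 0.2261587  0.055     ]]
tongue end top edge [[0.53986263 0.19486096 0.018     ]
 [0.55474497 0.15707764 0.018     ]]
sc tongue [[0.56188106 0.16074562 0.018     ]
 [0.54253604 0.20118949 0.018     ]]
sc roof [[0.63332671 0.17526513 0.055     ]
 [0.60856772 0.23301992 0.055     ]
 [0.73052588 0.28619687 0.055     ]
 [0.75646607 0.22617605 0.055     ]]
jar [[ 0.37623064 -0.04308057  0.075     ]] bottle [[0.75476471 0.03294622 0.12      ]] tray [[0.46243023 0.41207081 0.025     ]]
```

```bash
cat >> h.py <<'E'
from scipy.spatial.transform import Rotation as R
PC=np.array([.5327,-.1973,-.298])
def cw(x,y,z): # clamp mm -> world
    c,s=np.cos(PC[2]),np.sin(PC[2]); x,y,z=x/1e3,y/1e3,z/1e3
    return np.array([PC[0]+c*x-s*y,PC[1]+s*x+c*y,z])
def wc(p):
    c,s=np.cos(PC[2]),np.sin(PC[2]); d=np.array(p)[:2]-PC[:2]
    return np.array([c*d[0]+s*d[1],-s*d[0]+c*d[1],p[2]])*1e3
def go(P,jaw=None):
    st=r.get_state(); Q=R.from_quat(st["eef_rot"]); d=Q.inv().apply(np.array(P)-st["tool_pos"])*100
    y=Q.apply([0,1,0]); a=np.degrees(np.arctan2(y[1],y[0])); t=0
    if jaw is not None: t=-((jaw-a+90)%180-90)
    print("shift cm",d.round(2),"jaw now",a.round(1),"yaw",np.round(t,1))
def stt():
    st=r.get_state(); y=R.from_quat(st["eef_rot"]).apply([0,1,0])
    print("t",st["clock"],"tcp",st["tool_pos"].round(4),"clampmm",wc(st["tool_pos"]).round(1),"jaw",np.degrees(np.arctan2(y[1],y[0])).round(1),"op",round(st["opening"],3),"F",np.round(st["contact_force"],1),"q",st["q"].round(2))
E
python3 - <<'E'
from h import *
T=lambda x,y:np.array([330+x/6,140+y/6])-.4
a=unproj("top",[T(275,245),T(345,340)],.090); v=a[1]-a[0]; print(a,wc(a[0]),wc(a[1]),np.degrees(np.arctan2(v[1],v[0])-PC[2])%180)
S=lambda x,y:np.array([75+x/6,140+y/6])-.4
for z in(60,80,100,120,140): print(z,(proj("scene",cw(66,0,z))-75+75-[75,140])*6,(proj("top",cw(66,0,z))-[330,140])*6)
print(cw(-70,-95,40),np.degrees(PC[2])+90); go(cw(-70,-95,40),72.9)
go([.5,.2,.226]); go(np.r_[cw(-70,-95,0)[:2],.15],72.9)
E
```

```text
[[ 0.55368246 -0.17720684  0.09      ]
 [ 0.50571726 -0.20996413  0.09      ]] [14.15813605 25.36820754 90.        ] [-22.07518961 -20.02833771  90.        ] 51.404826196978235
60 [[223.65058665 348.58411297]] [[329.7333673  169.03563226]]
80 [[211.32066525 315.66296192]] [[342.54782584 162.19186797]]
100 [[198.64504099 281.81877691]] [[355.83959097 155.09319054]]
120 [[185.60896807 247.01218633]] [[369.63583648 147.72508738]]
140 [[172.19684996 211.20154714]] [[383.96583882 140.07192294]]
[ 0.43789236 -0.26756031  0.04      ] 72.92585770510146
shift cm [-51.15 -66.64  18.65] jaw now 63.2 yaw -9.7
shift cm [-35.61 -22.1    0.05] jaw now 63.2 yaw 0
shift cm [-51.15 -66.64   7.65] jaw now 63.2 yaw -9.7
```

```bash
python3 -m inch '[[0.4,[-18,-11,0],0],[0.4,[-35.6,-22,0],0],[0.4,[-35.6,-22,0],0],[0.4,[-35.6,-22,0],0],[0.4,[-35.6,-22,0],0],[0.4,[-35.6,-22,0],0],[0.4,[-35.6,-22,0],0],[0.4,[-35.6,-22,0],0],[0.4,[-51.1,-66.6,7.6],-9.7],[0.4,[-51.1,-66.6,7.6],-9.7],[0.4,[-51.1,-66.6,7.6],-9.7],[0.4,[-51.1,-66.6,7.6],-9.7],[0.4,[-51.1,-66.6,7.6],-9.7],[0.4,[-51.1,-66.6,7.6],-9.7],[0.4,[-51.1,-66.6,7.6],-9.7],[0.4,[-51.1,-66.6,7.6],-9.7],[0.4,[-51.1,-66.6,7.6],-9.7],[0.4,[-51.1,-66.6,7.6],-9.7],[0.4,[-51.1,-66.6,7.6],-9.7],[0.4,[-51.1,-66.6,7.6],-9.7]]' 30
python3 - <<'E'
from h import *
stt(); go(cw(-70,-95,40),72.9)
im=viewer.snapshot("wrist"); save(im,"w1"); print(proj("wrist",[cw(-70,-95,52),cw(-35,-95,52),cw(-85,-95,52),cw(-45,100,12)]))
E
```

```text
clock: 3.3
tool_pos: [0.4373, -0.2679, 0.1503]
eef_rot: [0.15, 0.989, 0.0, 0.0]
contact_force: [-0.1, 0.4, 0.4]
opening: 0.599
t 3.3 tcp [ 0.4373 -0.2679  0.1503] clampmm [-70.5 -95.4 150.3] jaw 72.7 op 0.599 F [-0.1  0.4  0.4] q [ 0.66  0.68 -0.33  1.97  0.39  0.56  1.33]
shift cm [-0.04  0.04 11.03] jaw now 72.7 yaw -0.2
[[257.27433442 184.69979174]
 [257.34335802 225.31503472]
 [257.24329913 166.4378383 ]
 [463.92524886 199.32148216]]
```

View pics/w1.png

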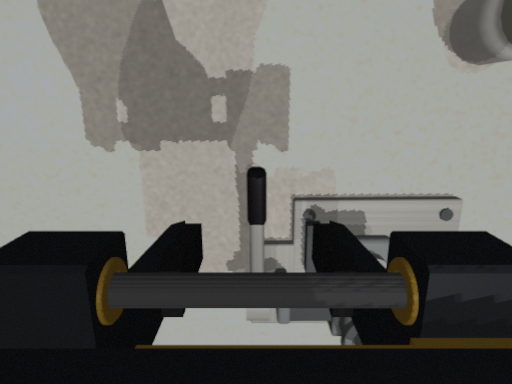

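Handle at (257,167–225), matching the prediction to ~1 px and centred between the jaws. Descending and gripping.

```bash
python3 -m inch '[[0.4,[0,0,4],0],[0.4,[0,0,8],0],[0.4,[0,0,11],0],[0.4,[0,0,11],0],[0.7,[0,0,11],0],[1,[0,0,11],0],[1,[0,0,11],0],[1,[0,0,11],0],[1,[0,0,11],0],[1,[0,0,11],0]]' 20
python3 - <<'E'
from h import *
stt(); p=wc(r.get_state()["tool_pos"])
# grasp pt = tcp z+5
import numpy as np
rr=40-p[0]; z0=p[2]+5
for th in np.arange(0,1.86,.1): print(th.round(2),"x",((rr*(1-np.cos(th)))/-10).round(2),"z",(-rr*np.sin(th)/10).round(2))
E
```

```text
clock: 4.35
tool_pos: [0.4376, -0.2689, 0.0412]
eef_rot: [0.15, 0.989, -0.001, 0.001]
contact_force: [-0.1, -4.2, 0.9]
opening: 0.174
t 4.35 tcp [ 0.4376 -0.2689  0.0412] clampmm [-69.9 -96.3  41.2] jaw 72.8 op 0.174 F [-0.1 -4.2  0.9] q [ 0.57  0.86 -0.18  2.03  0.5   0.29  1.24]
0.0 x -0.0 z -0.0
0.1 x -0.05 z -1.1
0.2 x -0.22 z -2.18
0.3 x -0.49 z -3.25
0.4 x -0.87 z -4.28
0.5 x -1.35 z -5.27
0.6 x -1.92 z -6.2
0.7 x -2.58 z -7.08
0.8 x -3.33 z -7.88
0.9 x -4.16 z -8.61
1.0 x -5.05 z -9.25
1.1 x -6.0 z -9.79
1.2 x -7.01 z -10.24
1.3 x -8.05 z -10.59
1.4 x -9.12 z -10.83
1.5 x -10.21 z -10.96
1.6 x -11.31 z -10.98
1.7 x -12.4 z -10.9
1.8 x -13.49 z -10.7
```

```bash
python3 -m inch '[[1,[-0.05,0,-1.1],0],[1,[-0.22,0,-2.18],0],[1,[-0.49,0,-3.25],0],[1,[-0.87,0,-4.28],0],[1,[-1.35,0,-5.27],0],[1,[-1.92,0,-6.2],0],[1,[-2.58,0,-7.08],0],[1,[-3.33,0,-7.88],0],[1,[-4.16,0,-8.61],0],[1,[-5.05,0,-9.25],0],[1,[-6,0,-9.79],0],[1,[-7.01,0,-10.24],0],[1,[-8.05,0,-10.59],0],[1,[-9.12,0,-10.83],0],[1,[-10.21,0,-10.96],0],[1,[-11.31,0,-10.98],0],[1,[-12.4,0,-10.9],0],[1,[-13.4,0,-10.7],0],[1,[-13.4,0,-10.7],0]]' 20
python3 - <<'E'
from h import *
stt(); p=wc(r.get_state()["tool_pos"]); print(np.arctan2(p[2]+5-45,40-p[0]))
im=viewer.snapshot("scene"); crop(im,60,100,150,130,5,"s2")
E
```

```text
clock: 6.25
tool_pos: [0.5684, -0.3085, 0.1497]
eef_rot: [0.149, 0.989, -0.001, 0.003]
contact_force: [1.1, -3.0, 8.0]
opening: 0.165
t 6.25 tcp [ 0.5684 -0.3085  0.1497] clampmm [ 66.8 -95.9 149.7] jaw 72.9 op 0.165 F [ 1.1 -3.   8. ] q [ 0.62  0.82 -0.36  1.57  0.36  0.81  1.38]
1.8105035589468987
```

View pics/s2.png

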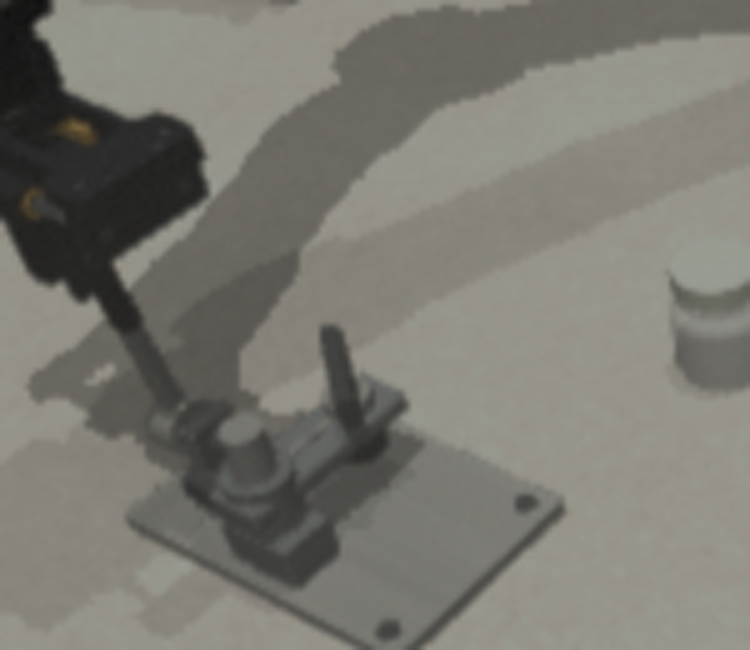

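Lever upright and past vertical at about 1.81 rad (handle at crop 150,370). Releasing, lifting.

```bash
python3 -m inch '[[0.5,[0,0,0],0],[0.5,[0,0,0],0],[0.5,[0,0,0],0],[0.5,[0,0,-3],0],[0.5,[0,0,-7],0],[0.5,[0,0,-7],0]]'
python3 - <<'E'
from h import *
stt()
t=viewer.snapshot("top"); crop(t,330,120,100,100,6,"t3")
# sink estimate
tip=np.array([.548,.178]); 
for d in [(.55,.17,.15)]: go([.555,.18,.22])
E
```

```text
clock: 6.9
tool_pos: [0.5688, -0.3067, 0.2224]
eef_rot: [0.149, 0.989, -0.001, 0.004]
contact_force: [0.5, -0.2, 0.2]
opening: 0.5
t 6.9 tcp [ 0.5688 -0.3067  0.2224] clampmm [ 66.7 -94.  222.4] jaw 72.9 op 0.5 F [ 0.5 -0.2  0.2] q [ 0.63  0.74 -0.39  1.5   0.32  0.95  1.42]
shift cm [15.46 46.13 -0.08] jaw now 72.9 yaw 0
```

View pics/t3.png

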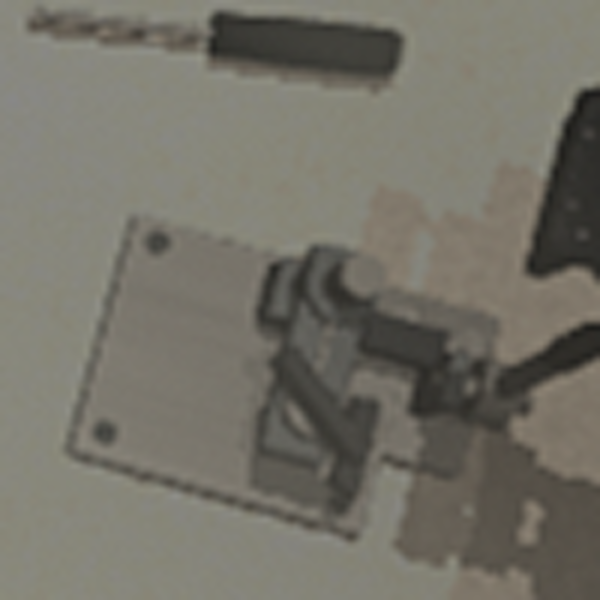

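```bash
python3 -m inch '[[0.2,[4,12,0],-10],[0.2,[8,24,0],-20],[0.2,[15,46,2],-40],[0.2,[15,46,2],-40],[0.2,[15,46,2],-40],[0.2,[15,46,2],-40],[0.2,[15,46,2],-40],[0.2,[15,46,2],-40],[0.2,[15,46,2],-40],[0.2,[15,46,2],-40],[0.2,[15,46,2],-40],[0.2,[15,46,2],-40],[0.2,[15,46,2],-40],[0.2,[15,46,2],-40]]'
python3 - <<'E'
from h import *
stt()
im=viewer.snapshot("wrist"); save(im,"w4")
for d in viewer.outline_of("wrist","sink_mid"):
    ys,xs=np.nonzero(d["pixels"]); print(d["p"],d["bbox"],cv2.minAreaRect(np.c_[xs,ys].astype(np.float32)))
E
```

```text
clock: 8.35
tool_pos: [0.5577, 0.1751, 0.197]
eef_rot: [-0.197, 0.98, -0.001, -0.001]
contact_force: [-0.5, 0.1, -0.4]
opening: 0.801
t 8.35 tcp [0.5577 0.1751 0.197 ] clampmm [-85.4 363.3 197. ] jaw 112.7 op 0.801 F [-0.5  0.1 -0.4] q [-0.09  0.71 -0.52  1.71  0.45  0.84  1.16]
0.78 [240.2, 152.5, 43.7, 86.0] ((261.5843811035156, 194.5166778564453), (42.28730392456055, 81.5595703125), 0.8814040422439575)
0.56 [478.1, 0.0, 17.2, 8.5] ((487.5, 2.5), (5.0, 17.0), 90.0)
```

View pics/w4.png

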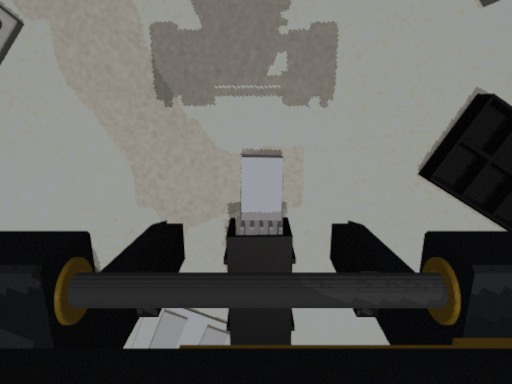

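Tongue visible: end edge at row ~156, cols 241–282, block starting at row ~212, bay mouth at ~row 222.

```bash
python3 - <<'E'
from h import *
im=viewer.snapshot("wrist"); crop(im,220,140,90,110,6,"w5")
P=unproj("wrist",[[241.5,156],[282,156],[240.5,208],[282.5,208]],.018); print(P, np.linalg.norm(P[0]-P[1]),np.linalg.norm(P[0]-P[2]))
t=(P[0]+P[1])/2;b=(P[2]+P[3])/2;v=b-t; print(np.degrees(np.arctan2(v[1],v[0])),t)
E
```

```text
[[0.55477379 0.15630934 0.018     ]
 [0.53856465 0.19504793 0.018     ]
 [0.60781005 0.17657812 0.018     ]
 [0.59027577 0.21845808 0.018     ]] 0.04199303224673798 0.056777367348536945
22.63579840029248 [0.54666922 0.17567863 0.018     ]
```

View pics/w5.png

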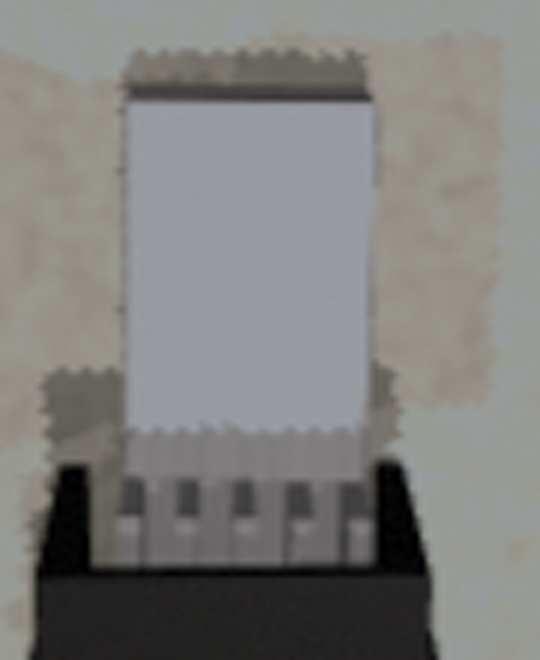

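```bash
python3 - <<'E'
from h import *
go([.5696,.1852,.017],112.8); go([.5696,.1852,.08],112.8)
E
```

```text
shift cm [-1.45  0.39 18.05] jaw now 112.8 yaw -0.0
shift cm [-1.45  0.39 11.75] jaw now 112.8 yaw -0.0
```

```bash
python3 -m inch '[[0.2,[-1.45,0.4,4.5],0],[0.2,[-1.45,0.4,9],0],[0.2,[-1.45,0.4,13],0],[0.2,[-1.45,0.4,16],0],[0.2,[-1.45,0.4,18],0],[0.2,[-1.45,0.4,18],0],[0.6,[-1.45,0.4,18],0],[0.6,[-1.45,0.4,18],0],[0.6,[-1.45,0.4,18],0],[0.6,[-1.45,0.4,18],0],[0.6,[-1.45,0.4,18],0]]' 30
python3 - <<'E'
from h import *
stt()
im=viewer.snapshot("wrist"); save(im,"w6")
E
```

```text
clock: 9.6
tool_pos: [0.5698, 0.1868, 0.0182]
eef_rot: [-0.198, 0.98, 0.0, 0.001]
contact_force: [-0.1, -0.7, 0.1]
opening: 0.401
t 9.6 tcp [0.5698 0.1868 0.0182] clampmm [-77.3 378.   18.2] jaw 112.9 op 0.401 F [-0.1 -0.7  0.1] q [-0.19  0.97 -0.36  1.76  0.62  0.52  1.01]
```

View pics/w6.png

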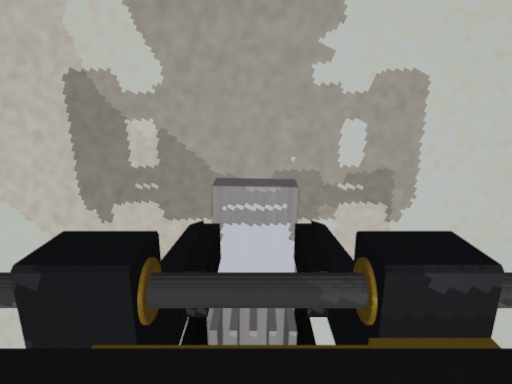

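```bash
python3 -m inch '[[0.9,[0,0,0],0],[0.9,[0,0,0],0],[0.9,[0,0,0],0],[0.9,[0,0,0],0]]' 30
python3 - <<'E'
from h import *
stt()
im=viewer.snapshot("wrist"); crop(im,150,150,220,200,3,"w7")
im=viewer.snapshot("scene"); crop(im,200,150,150,120,5,"s7")
E
```

```text
clock: 10.05
tool_pos: [0.5694, 0.1867, 0.0175]
eef_rot: [-0.199, 0.98, 0.0, -0.0]
contact_force: [0.0, 0.4, -0.5]
opening: 0.104
t 10.05 tcp [0.5694 0.1867 0.0175] clampmm [-77.7 377.9  17.5] jaw 112.9 op 0.104 F [ 0.   0.4 -0.5] q [-0.19  0.97 -0.36  1.77  0.62  0.52  1.01]
```

View pics/w7.png

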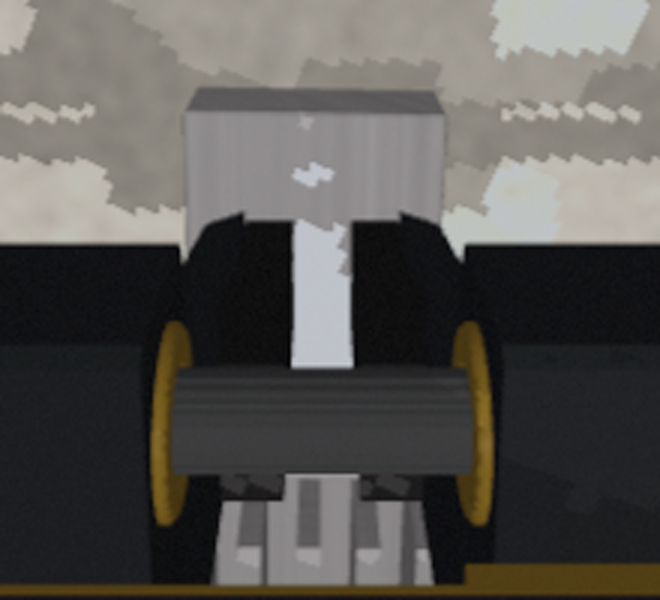

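View pics/s7.png

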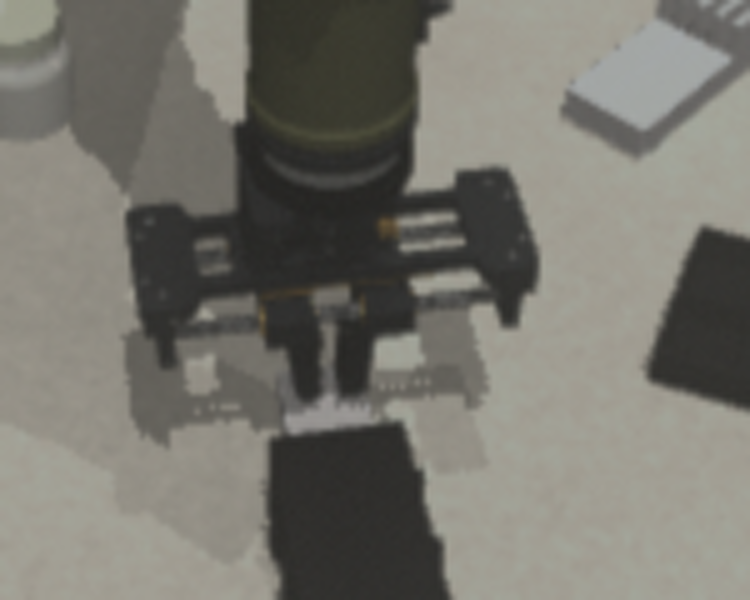

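```bash
python3 - <<'E'
from h import *
st=r.get_state(); p=st["tool_pos"]; Q=R.from_quat(st["eef_rot"])
c=cam("wrist"); print("cam pos in tool",Q.inv().apply(-c[1][:3,:3].T@c[1][:3,3]-p))
for z in (-.03,0,.014): 
  a=[p+Q.apply([dx,dy,z]) for dx in(-.009,.009) for dy in(-.0046,.0046,-.02,.02)]
  print(z,((proj("wrist",a)-[150,150])*3).round().tolist())
print(((proj("wrist",[[.5465,.1755,.018],[.5465,.1755,.0],[.5548,.1563,.018],[.5386,.195,.018]])-[150,150])*3).round())
E
```

```text
cam pos in tool [ 0.06689928 -0.00059441 -0.15829422]
-0.03 [[295.0, 389.0], [358.0, 389.0], [189.0, 389.0], [464.0, 389.0], [294.0, 275.0], [359.0, 275.0], [184.0, 275.0], [469.0, 274.0]]
0 [[299.0, 298.0], [352.0, 298.0], [211.0, 298.0], [440.0, 298.0], [299.0, 201.0], [353.0, 201.0], [208.0, 201.0], [443.0, 201.0]]
0.014 [[301.0, 265.0], [350.0, 265.0], [219.0, 266.0], [431.0, 265.0], [300.0, 175.0], [350.0, 175.0], [217.0, 175.0], [434.0, 175.0]]
[[317. 108.]
 [317.  83.]
 [190. 109.]
 [444. 110.]]
```

```bash
python3 - <<'E'
from h import *
st=r.get_state(); p=st["tool_pos"]; Q=R.from_quat(st["eef_rot"])
for z in (-.02,-.01,0,.014):
  a=[p+Q.apply([-.009,dy,z]) for dy in (-.0046,.0046,-.015,.015)]; print(z,((proj("scene",a)-[200,150])*5).round().tolist())
im=viewer.snapshot("scene"); crop(im,240,195,60,55,12,"s8")
E
```

```text
-0.02 [[318.0, 386.0], [337.0, 384.0], [298.0, 389.0], [357.0, 381.0]]
-0.01 [[318.0, 399.0], [336.0, 397.0], [298.0, 402.0], [357.0, 394.0]]
0 [[318.0, 412.0], [336.0, 410.0], [298.0, 414.0], [356.0, 407.0]]
0.014 [[318.0, 430.0], [336.0, 427.0], [298.0, 432.0], [356.0, 425.0]]
```

View pics/s8.png

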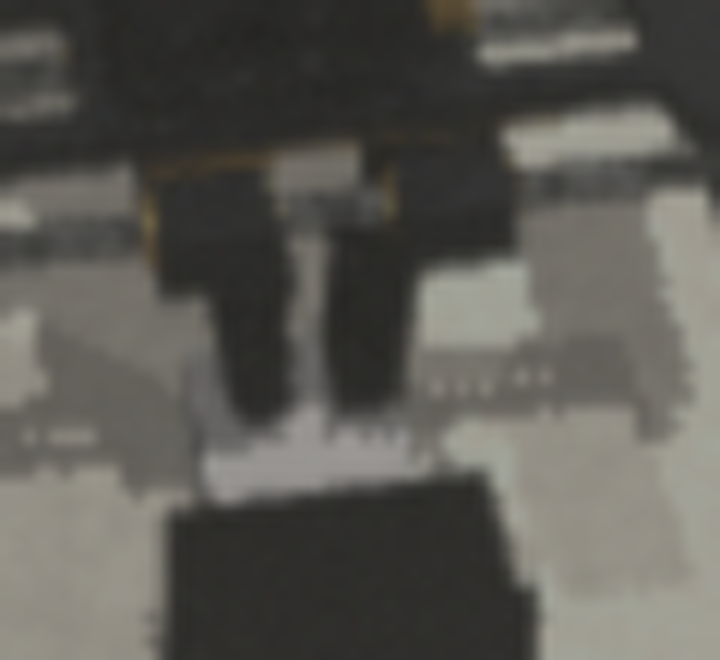

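The picture disagrees with the stated fingertip offset. The fingers closed above the tongue (op 0.10, no force), and both cameras place the tips about 5 mm behind the TCP, not 14 mm ahead. I'll reopen, lower in small steps watching the force, and then grip.

```bash
python3 -m inch '[[0.25,[0.4,0,0],0],[0.25,[0.4,-0.1,0],0],[0.25,[0.4,-0.1,0],0],[0.25,[0.4,-0.1,0],0],[0.25,[0.4,-0.1,0],0],[0.25,[0.4,-0.1,0],0],[0.25,[0.4,-0.1,0.4],0],[0.25,[0.4,-0.1,0.8],0],[0.25,[0.4,-0.1,0.8],0]]' 30
python3 -m inch '[[0.25,[0,0,0.3],0],[0.25,[0,0,0.5],0],[0.25,[0,0,0.5],0]]' 30
python3 - <<'E'
from h import *
stt()
im=viewer.snapshot("scene"); crop(im,230,185,80,65,9,"s9")
im=viewer.snapshot("wrist"); crop(im,150,150,220,200,3,"w9")
E
```

```text
clock: 11.1
tool_pos: [0.5656, 0.184, 0.0088]
eef_rot: [-0.199, 0.98, -0.0, -0.001]
contact_force: [-0.2, 0.4, 0.2]
opening: 0.752
clock: 11.4
tool_pos: [0.5659, 0.1842, 0.0042]
eef_rot: [-0.199, 0.98, -0.0, -0.0]
contact_force: [1.3, 0.5, 0.2]
opening: 0.754
t 11.4 tcp [0.5659 0.1842 0.0042] clampmm [-80.3 374.4   4.2] jaw 112.9 op 0.754 F [1.3 0.5 0.2] q [-0.2   0.99 -0.34  1.78  0.64  0.48  1.  ]
```

View pics/s9.png

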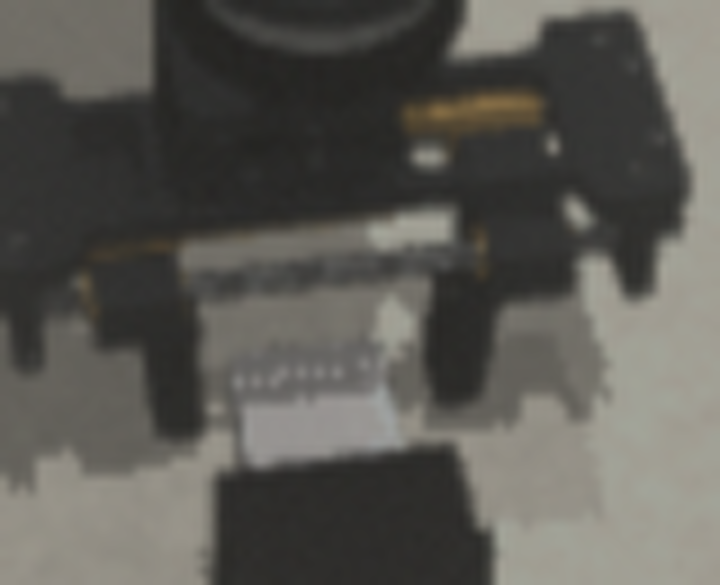

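View pics/w9.png

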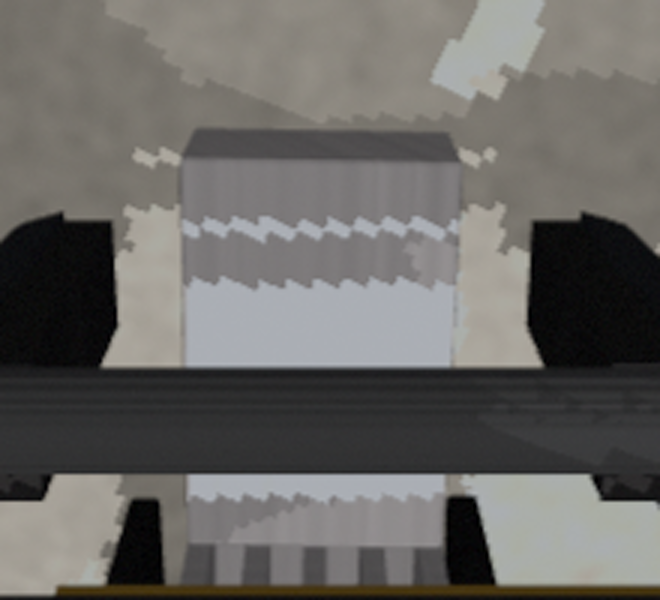

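```bash
python3 -m inch '[[0.25,[0,0,0.2],0],[0.25,[0,0,0.3],0],[0.7,[0,0,0.3],0],[0.7,[0,0,0.3],0],[0.7,[0,0,0.3],0],[0.7,[0,0,0.3],0],[0.7,[0,0,0.3],0]]' 30
python3 - <<'E'
from h import *
stt()
E
```

```text
clock: 12.2
tool_pos: [0.5661, 0.1842, 0.0016]
eef_rot: [-0.198, 0.98, 0.0, 0.0]
contact_force: [0.2, -0.3, -1.0]
opening: 0.489
t 12.2 tcp [0.5661 0.1842 0.0016] clampmm [-80.1 374.5   1.6] jaw 112.9 op 0.489 F [ 0.2 -0.3 -1. ] q [-0.2   1.   -0.33  1.78  0.64  0.48  1.  ]
```

Gripped (43 mm). Pulling out of the bay.

```bash
python3 -m inch '[[0.7,[0.8,0,-0.1],0],[0.7,[2.2,0,-0.1],0],[0.7,[3.8,0,-0.1],0],[0.7,[5.4,0,-0.1],0],[0.7,[7,0,-0.1],0],[0.7,[8.6,0,-0.1],0],[0.7,[10.2,0,-0.1],0],[0.7,[11.8,0,-0.1],0],[0.7,[13.2,0,-0.1],0],[0.7,[14.2,0,-0.1],0],[0.7,[14.5,0,-0.1],0],[0.7,[14.5,0,0],0]]' 30
python3 - <<'E'
from h import *
stt()
im=viewer.snapshot("top"); crop(im,200,110,140,160,4,"t10")
E
```

```text
clock: 13.4
tool_pos: [0.4332, 0.128, 0.0027]
eef_rot: [-0.199, 0.98, -0.0, -0.001]
contact_force: [0.4, 0.3, -1.3]
opening: 0.491
t 13.4 tcp [0.4332 0.128  0.0027] clampmm [-190.7  281.7    2.7] jaw 112.9 op 0.491 F [ 0.4  0.3 -1.3] q [-0.36  0.92 -0.05  2.22  1.46  0.04  0.12]
```

View pics/t10.png

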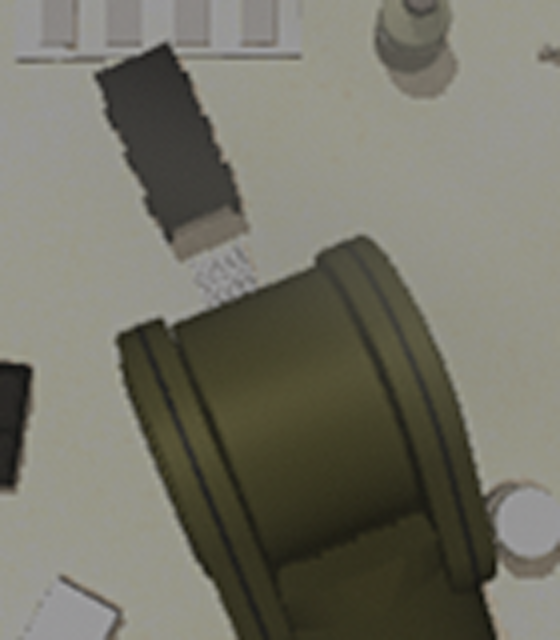

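```bash
python3 -m inch '[[0.25,[0,0,0],0],[0.25,[0,0,0],0],[0.25,[0,0,0],0],[0.25,[0,0,-2],0],[0.25,[0,0,-6],0],[0.25,[-2,0,-11],0],[0.25,[-6,0,-15],0],[0.25,[-10,0,-18],0],[0.25,[-12.4,0,-18],0],[0.25,[-12.4,0,-18],0]]' 30
python3 - <<'E'
from h import *
stt()
im=viewer.snapshot("wrist"); save(im,"w11")
E
```

```text
clock: 14.45
tool_pos: [0.5552, 0.1803, 0.1862]
eef_rot: [-0.197, 0.98, 0.003, 0.005]
contact_force: [-1.4, 0.3, -0.2]
opening: 0.752
t 14.45 tcp [0.5552 0.1803 0.1862] clampmm [-89.4 367.5 186.2] jaw 112.7 op 0.752 F [-1.4  0.3 -0.2] q [ 0.02  0.77 -0.73  1.73  0.64  0.88  0.98]
```

View pics/w11.png

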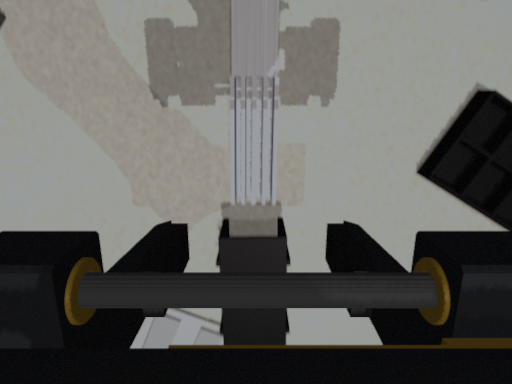

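Sink is out: block top rows 76–204, cols 231–279, rear end just clear of the bay mouth (row ~222).

```bash
python3 - <<'E'
from h import *
stt()
c=cam("wrist"); im=viewer.snapshot("wrist"); crop(im,205,60,100,150,4,"w12")
P=unproj("wrist",[[231,204],[277.5,204],[232,76],[279,76]],.036,c); print(P)
m=P.reshape(2,2,3).mean(1); v=m[0]-m[1]; print(np.linalg.norm(v),np.degrees(np.arctan2(v[1],v[0])),m, np.linalg.norm(P[0]-P[1]))
E
```

```text
t 14.5 tcp [0.5509 0.1781 0.1838] clampmm [-92.8 364.2 183.8] jaw 112.8 op 0.749 F [ 0.  -0.3 -1.4] q [ 0.02  0.77 -0.73  1.74  0.64  0.88  0.98]
[[0.59067508 0.16646138 0.036     ]
 [0.57316365 0.20837088 0.036     ]
 [0.47986933 0.12372264 0.036     ]
 [0.4638575  0.16201608 0.036     ]]
0.11872963649285392 22.03636904419958 [[0.58191936 0.18741613 0.036     ]
 [0.47186341 0.14286936 0.036     ]] 0.045420875387670284
```

View pics/w12.png

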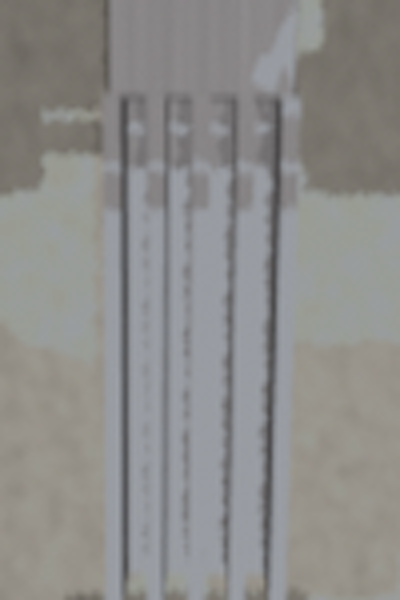

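```bash
python3 - <<'E'
from h import *
go([.5404,.1704,.004],112.4)
E
python3 -m inch '[[0.25,[1.26,0.1,4.5],0],[0.25,[1.26,0.1,9],0],[0.25,[1.26,0.1,13],0],[0.25,[1.26,0.1,16],0],[0.25,[1.26,0.1,17.5],0],[0.25,[1.26,0.1,17.5],0]]' 30
python3 - <<'E'
from h import *
stt(); go([.5404,.1704,.004],112.4)
E
```

```text
shift cm [ 0.93 -0.26 17.82] jaw now 112.9 yaw 0.5
clock: 15.15
tool_pos: [0.5335, 0.1711, 0.0053]
eef_rot: [-0.199, 0.98, -0.001, -0.003]
contact_force: [-0.1, -0.6, 1.0]
opening: 0.75
t 15.15 tcp [0.5335 0.1711 0.0053] clampmm [-107.4  352.4    5.3] jaw 113.0 op 0.75 F [-0.1 -0.6  1. ] q [-0.11  1.   -0.5   1.87  0.92  0.53  0.72]
shift cm [-0.61 -0.33  0.13] jaw now 113.0 yaw 0.6
```

```bash
python3 -m inch '[[0.25,[-0.6,-0.3,0.1],0.6],[0.25,[-0.6,-0.3,0.1],0.6],[0.7,[-0.6,-0.3,0.1],0.6],[0.7,[-0.6,-0.3,0.1],0.6],[0.7,[-0.6,-0.3,0.1],0.6],[0.7,[-0.6,-0.3,0.1],0.6],[0.7,[-0.6,-0.3,0.1],0.6],[0.7,[-0.6,-0.3,0.1],0.6]]' 40
python3 - <<'E'
from h import *
stt()
E
```

```text
clock: 15.95
tool_pos: [0.5432, 0.172, 0.0069]
eef_rot: [-0.193, 0.981, -0.001, -0.0]
contact_force: [-1.2, -0.3, 5.4]
opening: 0.494
t 15.95 tcp [0.5432 0.172  0.0069] clampmm [-98.4 356.1   6.9] jaw 112.3 op 0.494 F [-1.2 -0.3  5.4] q [-0.1   1.   -0.51  1.85  0.91  0.54  0.73]
```

```bash
python3 - <<'E'
from h import *
P=cw(0,190,110); print(P); go(P,162.93)
E
```

```text
[ 0.5884857  -0.01567413  0.11      ]
shift cm [  2.93 -19.09 -10.29] jaw now 112.3 yaw -50.6
```

```bash
python3 -m inch '[[0.7,[0,0,0],0],[0.7,[0,0,-2],0],[0.7,[0,0,-5],0],[0.7,[0,0,-8],0],[0.7,[0,0,-10.3],0],[0.7,[0.5,-2,-10.3],-6],[0.7,[0.8,-5,-10.3],-13],[0.7,[1.2,-8,-10.3],-20],[0.7,[1.6,-11,-10.3],-27],[0.7,[2,-14,-10.3],-34],[0.7,[2.4,-17,-10.3],-41],[0.7,[2.9,-19,-10.3],-47],[0.7,[2.9,-19.1,-10.3],-50.6],[0.7,[2.9,-19.1,-10.3],-50.6],[0.7,[2.9,-19.1,-10.3],-50.6],[0.7,[2.9,-19.1,-10.3],-50.6]]' 60
python3 - <<'E'
from h import *
stt()
im=viewer.snapshot("wrist"); save(im,"w13"); im=viewer.snapshot("scene"); crop(im,80,110,180,150,4,"s13")
E
```

```text
clock: 17.55
tool_pos: [0.5884, -0.0148, 0.1094]
eef_rot: [-0.594, 0.804, -0.0, -0.001]
contact_force: [-0.1, -0.6, -4.4]
opening: 0.494
t 17.55 tcp [ 0.5884 -0.0148  0.1094] clampmm [ -0.4 190.8 109.4] jaw 162.9 op 0.494 F [-0.1 -0.6 -4.4] q [ 0.42  0.95 -0.89  1.76  0.92  0.91  1.97]
```

View pics/w13.png

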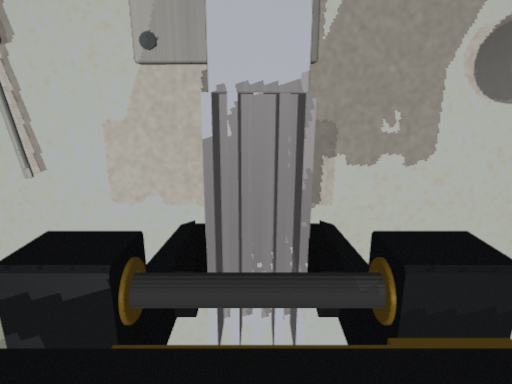

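View pics/s13.png

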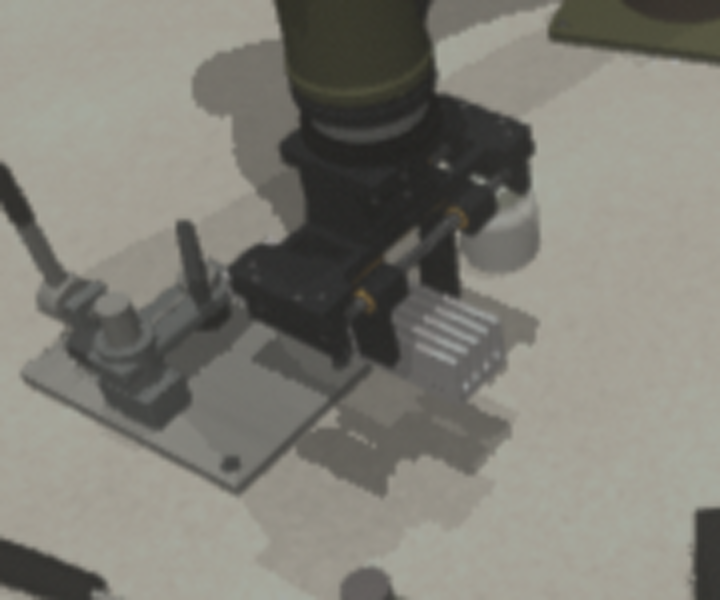

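```bash
python3 - <<'E'
from h import *
st=r.get_state(); p=st["tool_pos"]; Q=R.from_quat(st["eef_rot"])
for tilt in(0,3,6,10):
  q=R.from_euler("y",-tilt,degrees=True)
  # sink frame in tool: x along tool x, z up=-tool z; grip at sink x=-53
  a=[Q.apply([0,0,0])+p+Q.apply(R.from_euler("y",-tilt,degrees=True).apply([x+.053,y,.0069-h])) for x,h in((.025,.036),(-.03,.036),(.06,.018)) for y in(-.022,.022)]
  print(tilt,proj("wrist",a).round().tolist())
im=viewer.snapshot("wrist"); crop(im,190,0,140,140,4,"w14")
E
```

```text
0 [[196.0, 69.0], [315.0, 69.0], [203.0, 210.0], [309.0, 209.0], [200.0, -20.0], [311.0, -20.0]]
3 [[198.0, 66.0], [313.0, 66.0], [203.0, 205.0], [309.0, 205.0], [202.0, -16.0], [309.0, -16.0]]
6 [[200.0, 64.0], [311.0, 64.0], [203.0, 201.0], [308.0, 201.0], [205.0, -12.0], [307.0, -12.0]]
10 [[202.0, 62.0], [309.0, 62.0], [204.0, 196.0], [308.0, 196.0], [207.0, -5.0], [304.0, -6.0]]
```

View pics/w14.png

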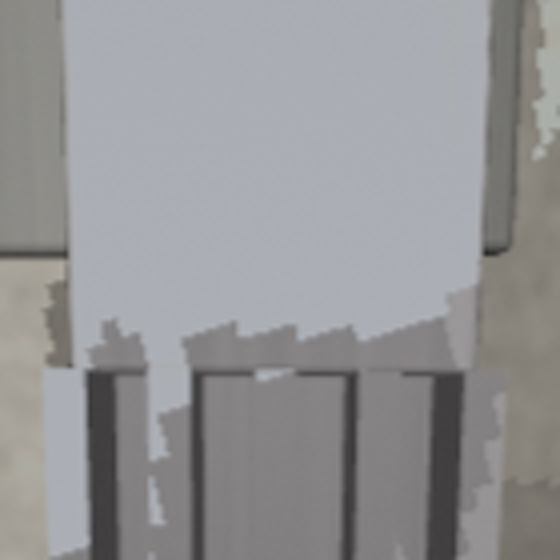

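```bash
python3 - <<'E'
from h import *
from scipy.optimize import least_squares
st=r.get_state(); p=st["tool_pos"]; Q=R.from_quat(st["eef_rot"]); c=cam("wrist")
def pt(v,x,y,h): 
    t,g,dz,yo,yaw=v[:5]; b=R.from_euler("zy",[yaw,-t]).apply([x+g,y,dz-h]) ; b[1]+=yo
    return proj("wrist",p+Q.apply(b),c)[0]
def f(v):
    e=[]
    for s,u in((-1,201.5),(1,316)): e+=list(pt(v,.025,s*.022,.036)-[u,92])
    a,b=pt(v,.025,-.022,.018),pt(v,.095,-.022,.018); e.append(a[0]+(b[0]-a[0])*(0-a[1])/(b[1]-a[1])-205.5); e.append(a[0]-208.2)
    a,b=pt(v,.025,.022,.018),pt(v,.095,.022,.018); e.append(a[0]+(b[0]-a[0])*(0-a[1])/(b[1]-a[1])-313); e.append(a[0]-309.5)
    return np.array(e+[ (v[2]-.0069)/.003])
s=least_squares(f,[0,.05,.007,0,0],x_scale=[.1,.01,.01,.01,.1]); print(np.degrees(s.x[0]),s.x[1:4]*1e3,np.degrees(s.x[4]),s.fun.round(1))
E
```

```text
1.2628708086856923 [44.16087973  7.14260505  1.02571888] 0.2737513470994751 [-0.  -0.2  0.4  0.2 -0.1  0.1 -0.2 -0.3  0.1]
```

```bash
python3 -m inch '[[0.7,[0,-0.1,3],0],[0.7,[0,-0.1,6],0],[0.7,[0,-0.1,7.5],0],[0.7,[0,-0.1,8.3],0],[0.7,[0,-0.1,8.5],0],[0.7,[0,-0.1,8.5],0]]' 60
python3 - <<'E'
from h import *
stt()
im=viewer.snapshot("wrist"); save(im,"w15"); im=viewer.snapshot("scene"); crop(im,80,120,150,120,5,"s15")
E
```

```text
clock: 18.3
tool_pos: [0.5902, -0.0158, 0.0252]
eef_rot: [-0.594, 0.804, -0.001, -0.0]
contact_force: [0.2, -0.2, -3.3]
opening: 0.492
t 18.3 tcp [ 0.5902 -0.0158  0.0252] clampmm [  1.7 190.4  25.2] jaw 162.9 op 0.492 F [ 0.2 -0.2 -3.3] q [ 0.38  1.06 -0.79  1.78  1.06  0.8   1.86]
```

View pics/w15.png

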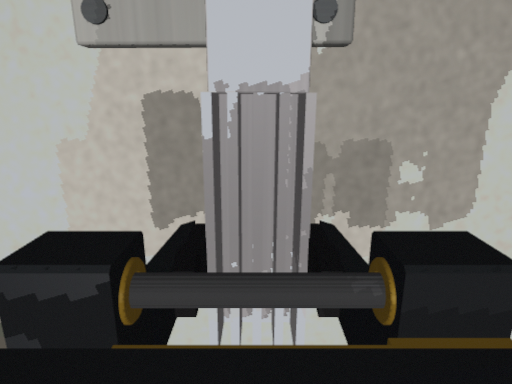

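View pics/s15.png

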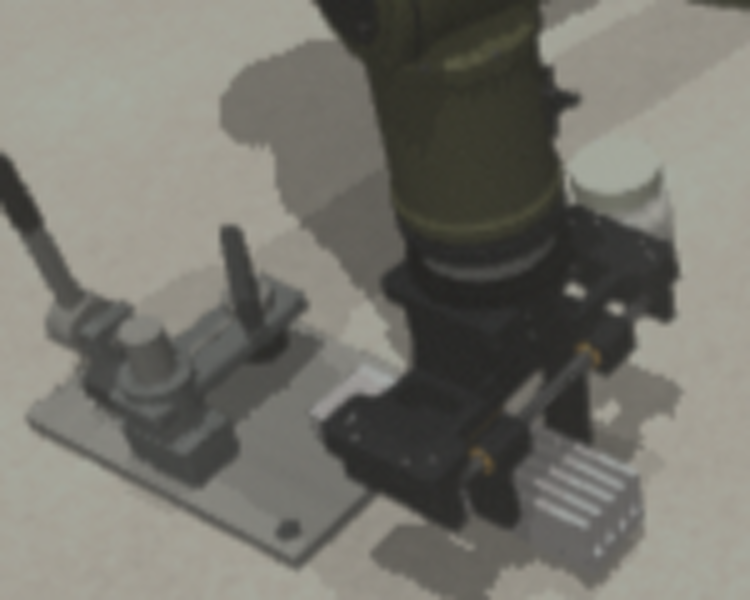

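Tongue tip sits over the bed in line with the gap; bed front edge at row 45 is level, and the sink centre is within about 1.5 mm of the bed centre line. Sliding in.

```bash
python3 -m inch '[[0.7,[1,0.1,0],0],[0.7,[2,0.1,0],0],[0.7,[3,0.1,0],0],[0.7,[4,0.1,0.1],0],[0.7,[5,0.1,0.1],0],[0.7,[6,0.1,0.2],0],[0.7,[6.8,0.1,0.2],0],[0.7,[7.4,0.1,0.3],0],[0.7,[7.8,0.1,0.3],0],[0.7,[7.8,0.1,0.3],0]]' 60
python3 - <<'E'
from h import *
stt()
im=viewer.snapshot("wrist"); save(im,"w16"); im=viewer.snapshot("scene"); crop(im,80,120,150,120,5,"s16")
E
```

```text
clock: 19.4
tool_pos: [0.5655, -0.0911, 0.0215]
eef_rot: [-0.594, 0.805, -0.0, -0.001]
contact_force: [0.7, 0.9, -4.7]
opening: 0.494
t 19.4 tcp [ 0.5655 -0.0911  0.0215] clampmm [  0.2 111.1  21.5] jaw 162.9 op 0.494 F [ 0.7  0.9 -4.7] q [ 0.51  1.05 -0.78  1.83  1.09  0.76  1.95]
```

View pics/s16.png

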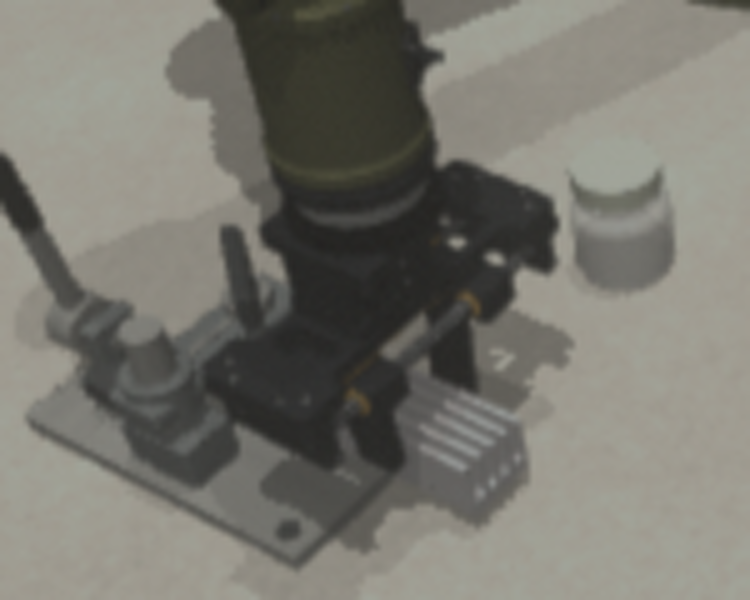

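View pics/w16.png

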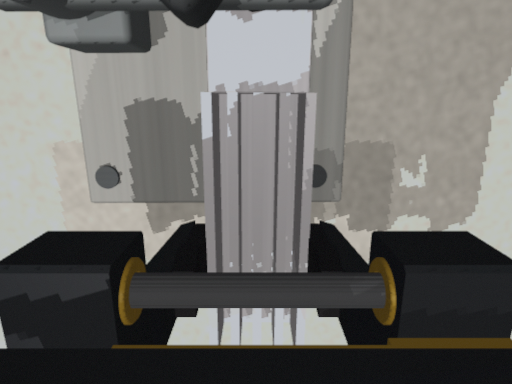

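```bash
python3 -m inch '[[0.7,[0.3,0,0],0],[0.7,[0.5,0,0.05],0],[0.7,[0.7,0,0.1],0],[0.7,[0.7,0,0.1],0]]' 60
python3 - <<'E'
from h import *
stt(); c=cam("wrist"); print(wc(unproj("wrist",[258,92],.050,c)[0]))
E
```

```text
clock: 19.9
tool_pos: [0.5634, -0.0977, 0.0205]
eef_rot: [-0.594, 0.805, -0.0, -0.001]
contact_force: [0.7, 0.2, -3.9]
opening: 0.493
t 19.9 tcp [ 0.5634 -0.0977  0.0205] clampmm [1.000e-01 1.042e+02 2.050e+01] jaw 162.9 op 0.493 F [ 0.7  0.2 -3.9] q [ 0.52  1.05 -0.78  1.84  1.1   0.76  1.95]
[-0.89566719 34.56311312 50.        ]
```

```bash
python3 -m inch '[[0.7,[0.2,0,0.05],0],[0.7,[0.3,0,0.1],0],[0.7,[0.3,0,0.1],0]]' 60
python3 -m inch '[[0.7,[0.1,0,0.05],0],[0.7,[0.2,0,0.1],0],[0.7,[0.2,0,0.1],0]]' 60
```

```text
clock: 20.2
tool_pos: [0.5629, -0.0997, 0.0197]
eef_rot: [-0.594, 0.804, -0.0, -0.0]
contact_force: [-0.1, 2.1, -4.3]
opening: 0.491
clock: 20.5
tool_pos: [0.5629, -0.0997, 0.0192]
eef_rot: [-0.595, 0.804, 0.001, 0.001]
contact_force: [0.0, 4.6, -1.4]
opening: 0.491
```

Contact with the stop (4.6 N, no further advance) and with the bed. Releasing.

```bash
python3 -m inch '[[0.7,[0,0,0.05],0],[0.7,[-0.1,0,0.1],0],[0.25,[-0.1,0,0.1],0],[0.25,[-0.1,0,0.1],0],[0.25,[-0.1,0,0.1],0],[0.25,[-0.1,0,0.1],0],[0.25,[-0.1,0,-2],0],[0.25,[-0.1,0,-5],0],[0.25,[-0.1,0,-9],0],[0.25,[-0.1,0,-13],0],[0.25,[-0.1,0,-13],0],[0.25,[-0.1,0,-13],0]]' 20
python3 - <<'E'
from h import *
stt()
c=cam("wrist");im=viewer.snapshot("wrist"); save(im,"w17"); im=viewer.snapshot("scene"); crop(im,80,120,150,120,5,"s17")
print(proj("wrist",[cw(-22,35,48),cw(22,35,48),cw(-22,155,48),cw(22,155,48),cw(0,0,104),cw(-45,100,12),cw(90,100,12)],c).round().tolist())
E
```

```text
clock: 21.7
tool_pos: [0.5628, -0.1013, 0.1492]
eef_rot: [-0.594, 0.805, -0.001, -0.0]
contact_force: [-0.3, -0.4, -1.6]
opening: 0.751
t 21.7 tcp [ 0.5628 -0.1013  0.1492] clampmm [  0.6 100.6 149.2] jaw 162.9 op 0.751 F [-0.3 -0.4 -1.6] q [ 0.6   0.88 -0.93  1.78  0.87  0.94  2.14]
[[286.0, 102.0], [228.0, 102.0], [283.0, 246.0], [232.0, 246.0], [257.0, 39.0], [306.0, 175.0], [160.0, 175.0]]
```

View pics/w17.png

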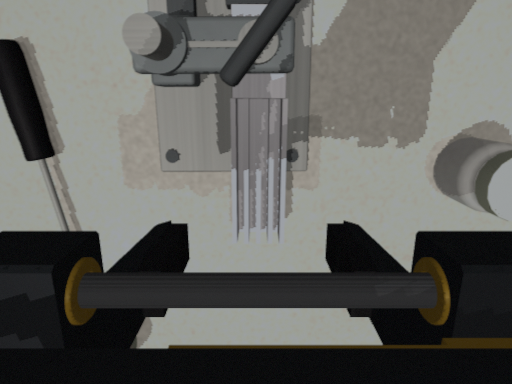

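View pics/s17.png

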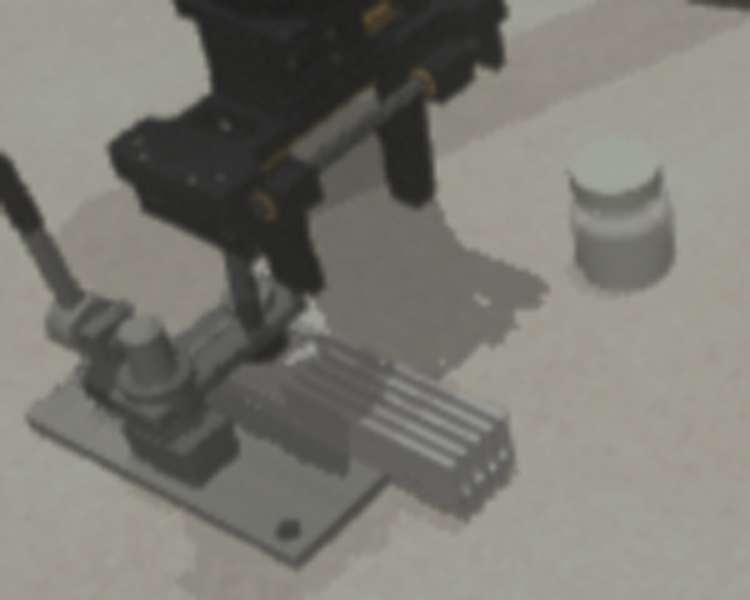

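Sink lies flat with the block front at row 98 and centred (231–287 against predicted 228–286, the ~4 px row bias also shows on the bed edge). Nut bar runs from (235,78) up through (285,5). Next: go above the nut.

```bash
python3 - <<'E'
from h import *
go(cw(7.5,9.4,160),124.3)
E
```

```text
shift cm [ 9.07 -0.8  -1.23] jaw now 162.9 yaw 38.6
```

```bash
python3 -m inch '[[0.45,[2,-0.2,-1.2],8],[0.45,[4,-0.4,-1.2],16],[0.45,[6,-0.6,-1.2],24],[0.45,[8,-0.8,-1.2],32],[0.45,[9,-0.8,-1.2],38.6],[0.45,[9,-0.8,-1.2],38.6],[0.45,[9,-0.8,-1.2],38.6]]' 20
python3 - <<'E'
from h import *
stt(); go(cw(7.5,9.4,85),124.3)
c=cam("wrist");im=viewer.snapshot("wrist"); save(im,"w18")
w=np.radians(51.4); u=lambda s,n:cw(s*np.cos(w)-n*np.sin(w),s*np.sin(w)+n*np.cos(w),104)
print(proj("wrist",[u(-33,0),u(33,0),u(0,0),cw(66,-95,150)],c).round().tolist())
E
```

```text
clock: 22.5
tool_pos: [0.5433, -0.1886, 0.1598]
eef_rot: [-0.296, 0.955, 0.0, -0.001]
contact_force: [0.0, -0.7, 0.1]
opening: 0.548
t 22.5 tcp [ 0.5433 -0.1886  0.1598] clampmm [  7.6  11.4 159.8] jaw 124.5 op 0.548 F [ 0.  -0.7  0.1] q [ 0.69  0.82 -0.79  1.77  0.74  0.88  1.74]
shift cm [ 0.14 -0.13  7.48] jaw now 124.5 yaw 0.2
[[256.0, 132.0], [256.0, 228.0], [256.0, 182.0], [38.0, 141.0]]
```

View pics/w18.png

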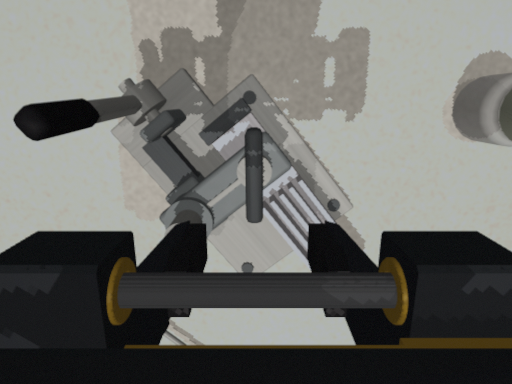

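Bar at (254,130)–(254,222) matches the predicted 51.4° direction, vertical between the jaws. Narrowing the jaws to clear the column, then descending.

```bash
python3 -m inch '[[0.65,[0.1,-0.1,0],0.2],[0.65,[0.1,-0.1,2],0.2],[0.65,[0.1,-0.1,4],0.2],[0.65,[0.1,-0.1,5.5],0.2],[0.65,[0.1,-0.1,6.5],0.2],[0.65,[0.1,-0.1,7.2],0.2],[0.65,[0.1,-0.1,7.4],0.2],[0.65,[0.1,-0.1,7.4],0.2]]' 20
python3 - <<'E'
from h import *
stt()
im=viewer.snapshot("scene"); crop(im,70,100,150,120,5,"s19");im=viewer.snapshot("wrist"); save(im,"w19")
E
```

```text
clock: 23.35
tool_pos: [0.5437, -0.1905, 0.0869]
eef_rot: [-0.293, 0.956, -0.001, -0.0]
contact_force: [-1.0, 0.0, 0.3]
opening: 0.351
t 23.35 tcp [ 0.5437 -0.1905  0.0869] clampmm [ 8.5  9.7 86.9] jaw 124.1 op 0.351 F [-1.   0.   0.3] q [ 0.65  0.91 -0.7   1.81  0.85  0.75  1.64]
```

View pics/s19.png

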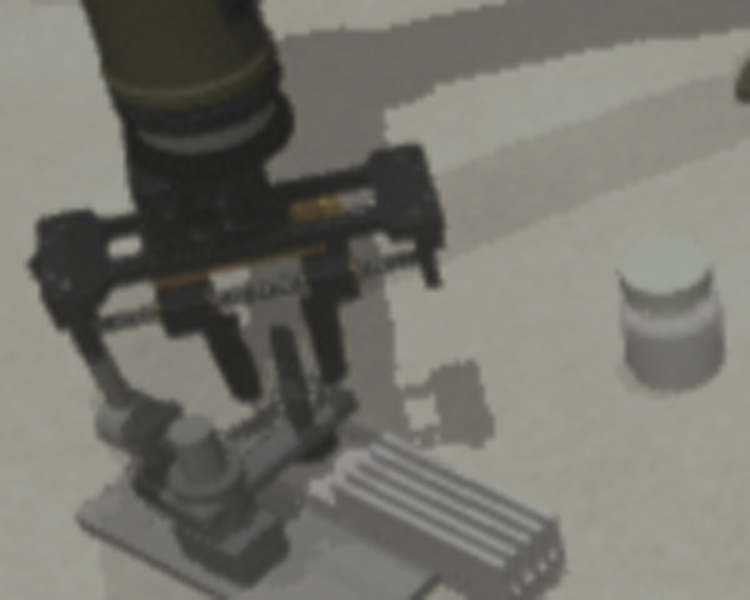

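View pics/w19.png

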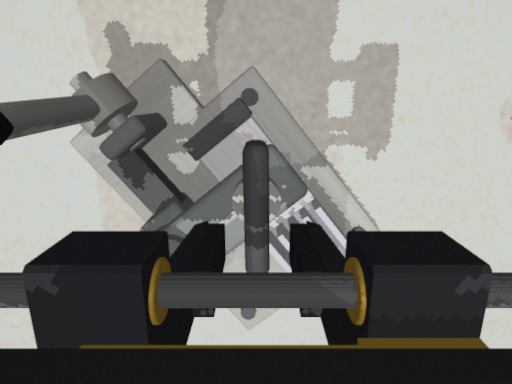

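Bar (col 257) is between the fingers and the force is near zero. Gripping, then turning clockwise about the nut axis.

```bash
python3 -m inch '[[0.95,[0,0,0.1],0],[0.95,[0,0,0.1],0],[0.95,[0,0,0.1],0],[0.95,[0,0,0.1],0],[0.95,[0,0,0.1],0]]' 20
python3 - <<'E'
from h import *
stt(); p=wc(r.get_state()["tool_pos"]); st=r.get_state(); Q=R.from_quat(st["eef_rot"]); a=Q.inv().apply(cw(0,0,0)-st["tool_pos"])*100; print(a)
go(st["tool_pos"],72.93)
for ps in range(5,60,5):
    c,s=np.cos(np.radians(ps)),np.sin(np.radians(ps)); print(ps,(a[0]-c*a[0]).round(2),(-s*a[0]).round(2))
E
```

```text
clock: 23.95
tool_pos: [0.5437, -0.191, 0.086]
eef_rot: [-0.293, 0.956, -0.001, -0.0]
contact_force: [0.1, -1.2, 1.4]
opening: 0.131
t 23.95 tcp [ 0.5437 -0.191   0.086 ] clampmm [ 8.7  9.3 86. ] jaw 124.1 op 0.131 F [ 0.1 -1.2  1.4] q [ 0.65  0.91 -0.7   1.81  0.85  0.75  1.64]
[1.25814231 0.10912973 8.60573126]
shift cm [0. 0. 0.] jaw now 124.1 yaw 51.2
5 0.0 -0.11
10 0.02 -0.22
15 0.04 -0.33
20 0.08 -0.43
25 0.12 -0.53
30 0.17 -0.63
35 0.23 -0.72
40 0.29 -0.81
45 0.37 -0.89
50 0.45 -0.96
55 0.54 -1.03
```

```bash
python3 -m inch '[[0.95,[0,-0.11,0.1],5],[0.95,[0.02,-0.22,0.1],10],[0.95,[0.04,-0.33,0.1],15],[0.95,[0.08,-0.43,0.1],20],[0.95,[0.12,-0.53,0.1],25],[0.95,[0.17,-0.63,0.1],30]]' 20
python3 - <<'E'
from h import *
stt()
im=viewer.snapshot("wrist"); save(im,"w20")
E
```

```text
clock: 24.55
tool_pos: [0.5462, -0.1975, 0.0859]
eef_rot: [-0.034, 0.999, -0.001, 0.0]
contact_force: [-1.1, -1.2, 8.6]
opening: 0.129
t 24.55 tcp [ 0.5462 -0.1975  0.0859] clampmm [12.9  3.8 85.9] jaw 93.9 op 0.129 F [-1.1 -1.2  8.6] q [ 0.59  0.88 -0.57  1.8   0.74  0.68  1.23]
```

View pics/w20.png

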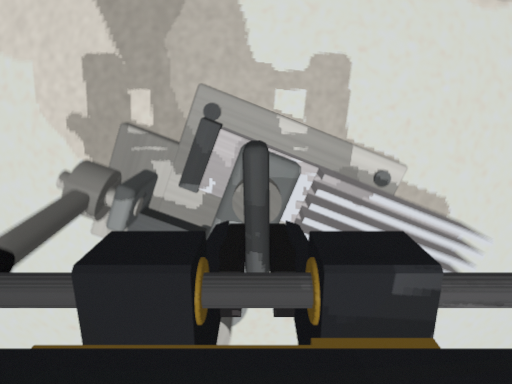

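Bar still held (op 0.129), turned 30°. There is a slight upward push of 8.6 N, so I raise 1 mm and finish the turn.

```bash
python3 -m inch '[[0.95,[0,-0.11,-0.1],5],[0.95,[0.02,-0.22,-0.1],10],[0.95,[0.04,-0.33,-0.1],15],[0.95,[0.08,-0.43,-0.1],20],[0.95,[0.09,-0.46,-0.1],21.5],[0.95,[0.09,-0.46,-0.1],21.5]]' 20
python3 - <<'E'
from h import *
stt()
im=viewer.snapshot("wrist"); save(im,"w21")
E
```

```text
clock: 25.2
tool_pos: [0.5456, -0.2023, 0.0861]
eef_rot: [0.151, 0.989, -0.001, 0.0]
contact_force: [1.5, -2.3, 2.5]
opening: 0.128
t 25.2 tcp [ 0.5456 -0.2023  0.0861] clampmm [13.8 -1.  86.1] jaw 72.6 op 0.128 F [ 1.5 -2.3  2.5] q [ 0.55  0.87 -0.48  1.8   0.64  0.63  0.95]
```

View pics/w21.png

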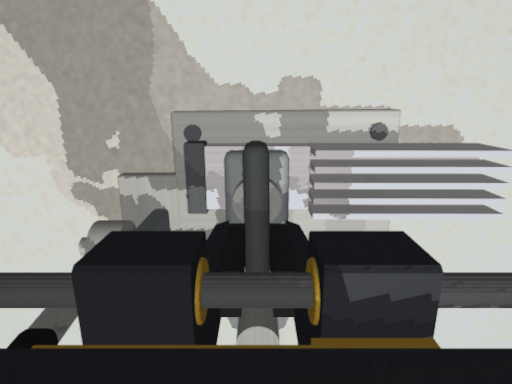

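Wings now line up with the arm (bar col 257 vs arm edges 226–288), tongue end at the stop (col ~205). Releasing and rising.

```bash
python3 -m inch '[[0.65,[0,0,0],0],[0.65,[0,0,0],0],[0.65,[0,0,0],0],[0.65,[0,0,-1.5],0],[0.65,[0,0,-4],0],[0.65,[0,0,-8],0],[0.65,[0,0,-12],0],[0.65,[0,0,-14],0],[0.65,[0,0,-14],0]]' 20
python3 - <<'E'
from h import *
stt()
c=cam("wrist"); im=viewer.snapshot("wrist"); save(im,"w22")
print(proj("wrist",[cw(-25,-18,80),cw(-25,18,80),cw(-33,0,104),cw(40-100*np.cos(1.81),-95,45+100*np.sin(1.81))],c).round())
E
```

```text
clock: 26.15
tool_pos: [0.5472, -0.201, 0.23]
eef_rot: [0.151, 0.989, -0.001, 0.003]
contact_force: [-0.5, -0.0, 0.1]
opening: 0.354
t 26.15 tcp [ 0.5472 -0.201   0.23  ] clampmm [ 14.9   0.7 230. ] jaw 72.6 op 0.354 F [-0.5 -0.   0.1] q [ 0.62  0.68 -0.61  1.69  0.48  0.92  1.09]
[[238. 128.]
 [277. 127.]
 [258. 121.]
 [142. 245.]]
```

View pics/w22.png

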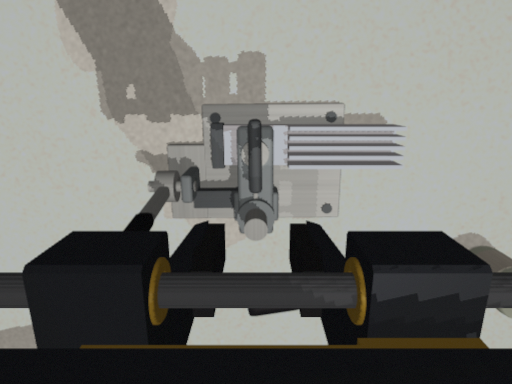

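```bash
python3 - <<'E'
from h import *
go(cw(68,-95.7,230),72.93)
for th in np.arange(1.8,-.05,-.1): print(th.round(2),"x",((118*(np.cos(th)-np.cos(1.81)))/10).round(2),"z",((118*np.sin(1.81)-118*np.sin(th))/10).round(2))
E
```

```text
shift cm [-5.49 -9.56 -0.19] jaw now 72.6 yaw -0.3
1.8 x 0.11 z -0.03
1.7 x 1.28 z -0.24
1.6 x 2.45 z -0.33
1.5 x 3.63 z -0.31
1.4 x 4.8 z -0.16
1.3 x 5.95 z 0.09
1.2 x 7.07 z 0.47
1.1 x 8.15 z 0.95
1.0 x 9.17 z 1.53
0.9 x 10.13 z 2.22
0.8 x 11.02 z 3.0
0.7 x 11.82 z 3.86
0.6 x 12.53 z 4.8
0.5 x 13.15 z 5.81
0.4 x 13.66 z 6.87
0.3 x 14.07 z 7.98
0.2 x 14.36 z 9.12
0.1 x 14.54 z 10.29
-0.0 x 14.6 z 11.46
```

```bash
python3 -m inch '[[0.45,[-2,-3.5,-0.2],-0.3],[0.45,[-4,-7,-0.2],-0.3],[0.45,[-5.5,-9.6,-0.2],-0.3],[0.45,[-5.5,-9.6,-0.2],-0.3],[0.45,[-5.5,-9.6,-0.2],-0.3],[0.45,[-5.5,-9.6,-0.2],-0.3]]' 20
python3 - <<'E'
from h import *
stt(); go(cw(68,-95.7,155.5),72.93)
c=cam("wrist"); im=viewer.snapshot("wrist"); save(im,"w23")
print(proj("wrist",[cw(40-118*np.cos(1.81),-95,45+118*np.sin(1.81)),cw(40-75*np.cos(1.81),-95,45+75*np.sin(1.81))],c).round())
E
```

```text
clock: 26.8
tool_pos: [0.5685, -0.3071, 0.2272]
eef_rot: [0.147, 0.989, 0.0, -0.001]
contact_force: [0.2, -0.3, 0.2]
opening: 0.55
t 26.8 tcp [ 0.5685 -0.3071  0.2272] clampmm [ 66.5 -94.5 227.2] jaw 73.0 op 0.55 F [ 0.2 -0.3  0.2] q [ 0.74  0.77 -0.61  1.48  0.48  1.04  1.29]
shift cm [-0.17 -0.12  7.17] jaw now 73.0 yaw 0.1
[[258. 197.]
 [258. 171.]]
```

View pics/w23.png

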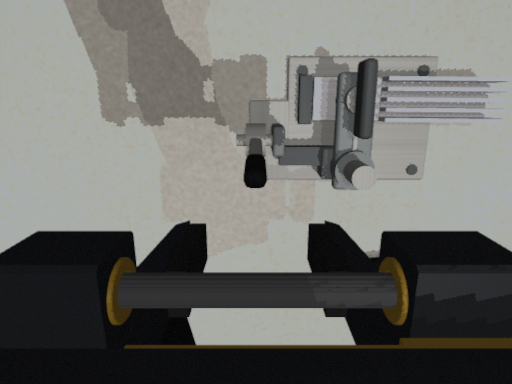

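```bash
python3 - <<'E'
from h import *
c=cam("wrist")
for th in(1.6,1.65,1.7,1.75,1.8): print(th,proj("wrist",[cw(40-rr*np.cos(th),-95,45+rr*np.sin(th)) for rr in(75,100,125)],c).round().tolist())
im=viewer.snapshot("wrist"); crop(im,215,110,90,90,6,"w24")
E
```

```text
1.6 [[258.0, 153.0], [258.0, 159.0], [258.0, 166.0]]
1.65 [[258.0, 157.0], [258.0, 165.0], [258.0, 175.0]]
1.7 [[258.0, 162.0], [258.0, 172.0], [258.0, 184.0]]
1.75 [[258.0, 166.0], [258.0, 178.0], [258.0, 192.0]]
1.8 [[258.0, 170.0], [258.0, 184.0], [258.0, 200.0]]
```

View pics/w24.png

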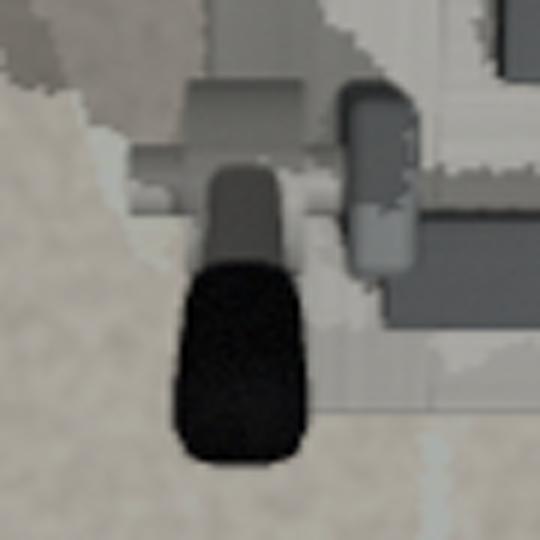

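Handle is at (255,153–187), so the lever actually stands near 1.68 rad (slipped slightly, still well open). Using that.

```bash
python3 - <<'E'
from h import *
t0=1.68;go(cw(40-117*np.cos(t0),-95.7,40+117*np.sin(t0)),72.93)
for th in np.arange(1.6,-.05,-.1): print(th.round(2),"x",((117*(np.cos(th)-np.cos(t0)))/10).round(2),"z",((117*np.sin(t0)-117*np.sin(th))/10).round(2))
E
```

```text
shift cm [ 1.4  -0.1   7.15] jaw now 73.1 yaw 0.1
1.6 x 0.93 z -0.06
1.5 x 2.1 z -0.04
1.4 x 3.26 z 0.1
1.3 x 4.4 z 0.36
1.2 x 5.51 z 0.73
1.1 x 6.58 z 1.2
1.0 x 7.6 z 1.79
0.9 x 8.55 z 2.47
0.8 x 9.43 z 3.24
0.7 x 10.22 z 4.09
0.6 x 10.93 z 5.02
0.5 x 11.54 z 6.02
0.4 x 12.05 z 7.07
0.3 x 12.45 z 8.17
0.2 x 12.74 z 9.31
0.1 x 12.92 z 10.46
-0.0 x 12.98 z 11.63
```

```bash
python3 -m inch '[[0.45,[1.4,-0.1,2],0],[0.45,[1.4,-0.1,4.5],0],[0.45,[1.4,-0.1,6.2],0],[0.45,[1.4,-0.1,7.1],0],[0.45,[1.4,-0.1,7.1],0],[1,[1.4,-0.1,7.1],0],[1,[1.4,-0.1,7.1],0],[1,[1.4,-0.1,7.1],0],[1,[1.4,-0.1,7.1],0]]' 20
python3 - <<'E'
from h import *
stt()
c=cam("wrist"); im=viewer.snapshot("scene"); crop(im,60,100,150,120,5,"s25")
E
```

```text
clock: 27.8
tool_pos: [0.5555, -0.3064, 0.1576]
eef_rot: [0.149, 0.989, -0.001, 0.0]
contact_force: [-0.9, -0.1, 0.4]
opening: 0.21
t 27.8 tcp [ 0.5555 -0.3064  0.1576] clampmm [ 53.8 -97.6 157.6] jaw 72.9 op 0.21 F [-0.9 -0.1  0.4] q [ 0.73  0.83 -0.57  1.59  0.55  0.88  1.23]
```

View pics/s25.png

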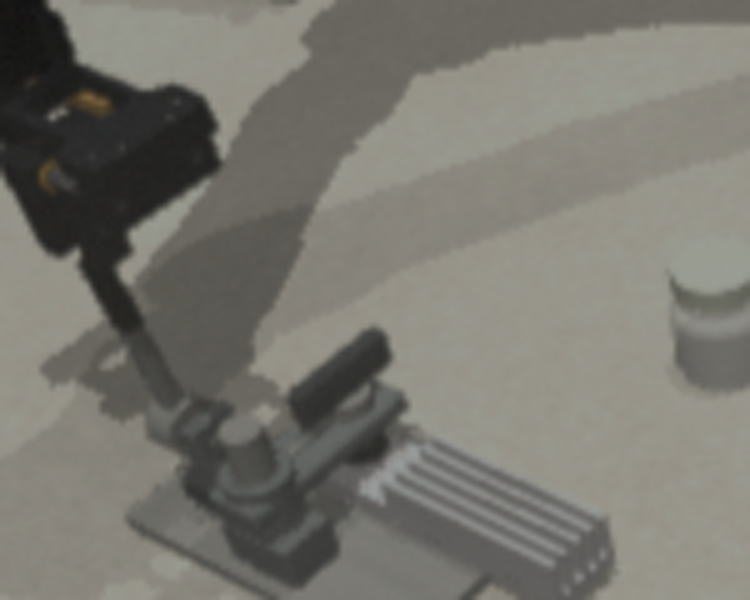

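```bash
python3 -m inch '[[0.6,[0,0,0],0],[0.6,[0,0.1,0],0],[0.6,[0,0.1,0.5],0],[0.6,[0,0.1,1],0],[0.6,[0,0.1,1],0],[1,[0,0.1,1],0],[1,[0,0.1,1],0],[1,[0,0.1,1],0],[1,[0,0.1,1],0],[1,[0,0.1,1],0]]' 30
python3 - <<'E'
from h import *
stt()
E
```

```text
clock: 28.85
tool_pos: [0.5557, -0.3049, 0.1471]
eef_rot: [0.148, 0.989, -0.0, 0.0]
contact_force: [-0.0, 1.6, -0.4]
opening: 0.178
t 28.85 tcp [ 0.5557 -0.3049  0.1471] clampmm [ 53.6 -96.1 147.1] jaw 72.9 op 0.178 F [-0.   1.6 -0.4] q [ 0.73  0.85 -0.56  1.6   0.56  0.86  1.22]
```

```bash
python3 -m inch '[[1,[0.9,0,-0.05],0],[1,[2.1,0,-0.05],0],[1,[3.2,0,0.1],0],[1,[4.4,0,0.35],0],[1,[5.5,0,0.7],0],[1,[6.6,0,1.2],0],[1,[7.6,0,1.8],0],[1,[8.5,0,2.5],0],[1,[9.4,0,3.2],0],[1,[10.2,0,4.1],0],[1,[10.9,0,5],0],[1,[11.5,0,6],0],[1,[12,0,7],0],[1,[12.4,0,8.1],0],[1,[12.4,0,8.1],0]]' 30
python3 - <<'E'
from h import *
stt()
im=viewer.snapshot("scene"); crop(im,60,120,150,120,5,"s26")
E
```

```text
clock: 30.35
tool_pos: [0.434, -0.268, 0.0654]
eef_rot: [0.148, 0.989, -0.001, -0.003]
contact_force: [-3.3, 2.7, 1.2]
opening: 0.173
t 30.35 tcp [ 0.434  -0.268   0.0654] clampmm [-73.6 -96.6  65.4] jaw 72.9 op 0.173 F [-3.3  2.7  1.2] q [ 0.7   0.84 -0.4   2.02  0.75  0.44  1.  ]
```

View pics/s26.png

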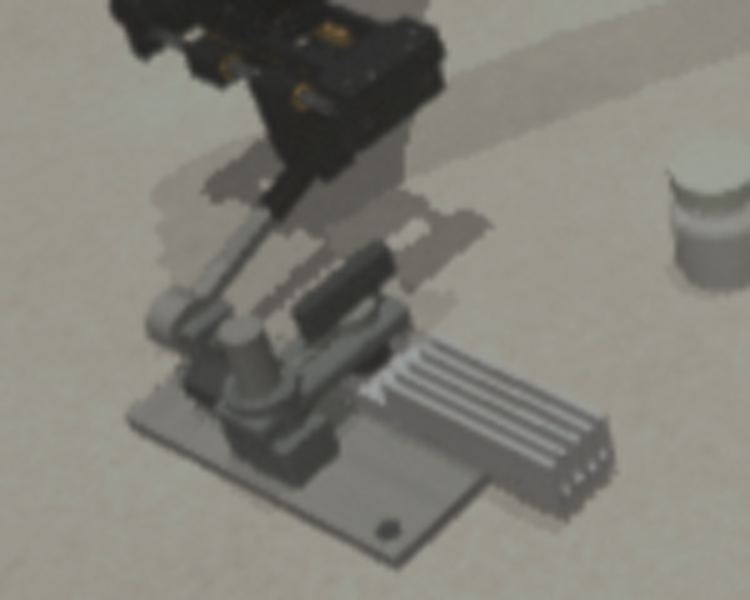

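```bash
python3 -m inch '[[1,[0.2,0,1],0],[1,[0.4,0,2],0],[1,[0.5,0,2.8],0],[1,[0.5,0,3],0],[1,[0.5,0,3],0]]' 30
python3 - <<'E'
from h import *
stt()
im=viewer.snapshot("scene"); crop(im,60,120,150,120,5,"s27")
E
```

```text
clock: 30.9
tool_pos: [0.4293, -0.2666, 0.0359]
eef_rot: [0.149, 0.989, -0.001, -0.003]
contact_force: [-5.5, 3.8, 0.5]
opening: 0.178
t 30.9 tcp [ 0.4293 -0.2666  0.0359] clampmm [-78.5 -96.6  35.9] jaw 72.9 op 0.178 F [-5.5  3.8  0.5] q [ 0.66  0.88 -0.32  2.04  0.81  0.35  0.94]
```

View pics/s27.png

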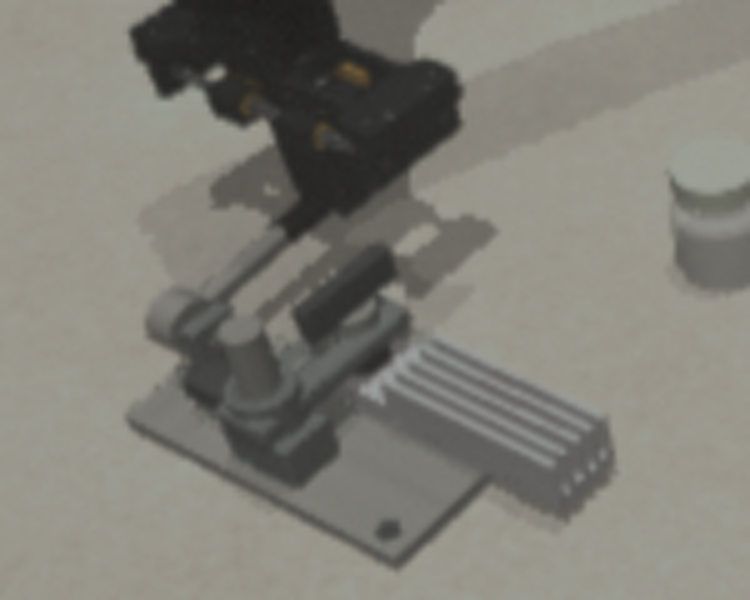

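```bash
python3 -m inch '[[1,[-0.2,0,0.2],0],[1,[-0.2,0,0.4],0],[1,[-0.2,0,0.4],0],[0.5,[-0.2,0,0.4],0],[0.5,[-0.2,0,0.4],0],[0.5,[-0.2,0,0.4],0],[0.5,[-0.2,0,0.4],0],[0.5,[-0.2,0.05,-2],0],[0.5,[-0.2,0,-6],0],[0.5,[0,0,-11],0],[0.5,[4,0,-15],0],[0.5,[5,0,-18],0],[0.5,[5,0,-18],0],[0.5,[5,0,-18],0]]' 20
python3 - <<'E'
from h import *
stt()
c=cam("wrist"); im=viewer.snapshot("wrist"); save(im,"w28"); im=viewer.snapshot("scene"); crop(im,60,120,150,120,5,"s28")
ct=cam("scene")
for th in(-.08,0,.1,.2,.3): print(th,((proj("scene",[cw(40-rr*np.cos(th),-95,45+rr*np.sin(th)) for rr in(75,125)])-[60,120])*5).round().tolist())
E
```

```text
clock: 32.35
tool_pos: [0.3849, -0.2533, 0.2166]
eef_rot: [0.149, 0.989, -0.001, 0.001]
contact_force: [-0.0, 0.7, -0.5]
opening: 0.501
t 32.35 tcp [ 0.3849 -0.2533  0.2166] clampmm [-124.9  -96.9  216.6] jaw 72.8 op 0.501 F [-0.   0.7 -0.5] q [ 0.9   0.55 -0.65  2.04  0.52  0.7   1.19]
-0.08 [[283.0, 251.0], [346.0, 209.0]]
0 [[281.0, 243.0], [343.0, 196.0]]
0.1 [[277.0, 233.0], [337.0, 180.0]]
0.2 [[272.0, 225.0], [330.0, 165.0]]
0.3 [[266.0, 217.0], [321.0, 151.0]]
```

View pics/s28.png

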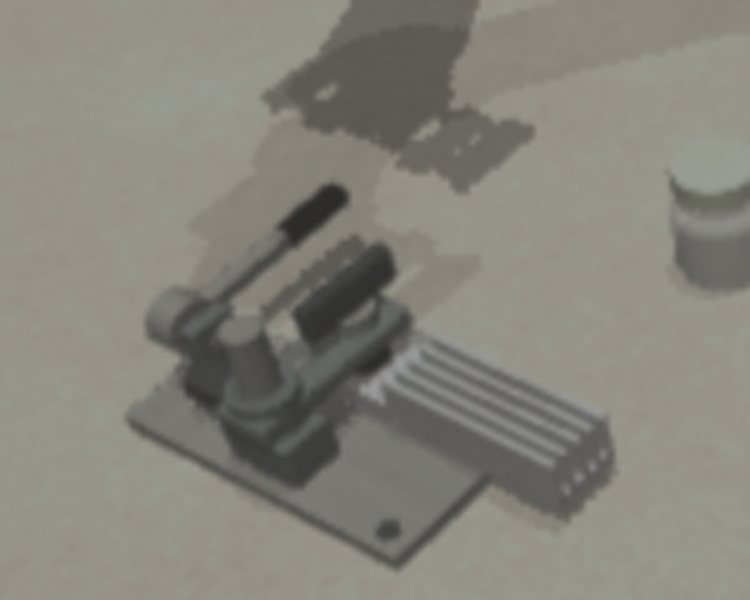

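View pics/w28.png

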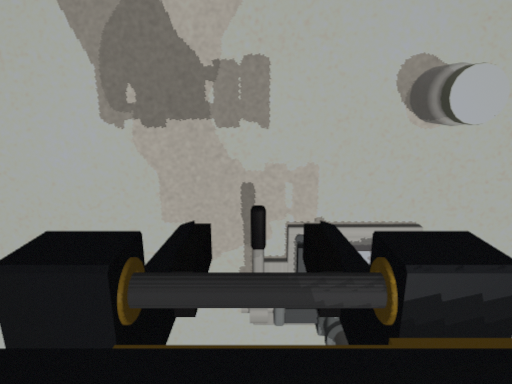

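```bash
python3 - <<'E'
from h import *
t=viewer.snapshot("top"); crop(t,310,130,110,100,6,"t29"); save(t,"t29f")
print(((proj("top",[cw(-33,0,92),cw(33,0,92),cw(-22,155,48),cw(22,155,48),cw(22,35,48),cw(-45,100,12),cw(-100,-95,52)])-[310,130])*6).round().tolist())
stt()
E
```

```text
[[419.0, 407.0], [453.0, 281.0], [108.0, 309.0], [131.0, 230.0], [354.0, 294.0], [184.0, 388.0], [542.0, 592.0]]
t 32.5 tcp [ 0.3845 -0.2526  0.2149] clampmm [-125.4  -96.4  214.9] jaw 72.9 op 0.499 F [-0.4  0.4  1.6] q [ 0.9   0.56 -0.65  2.04  0.52  0.7   1.19]
```

View pics/t29.png

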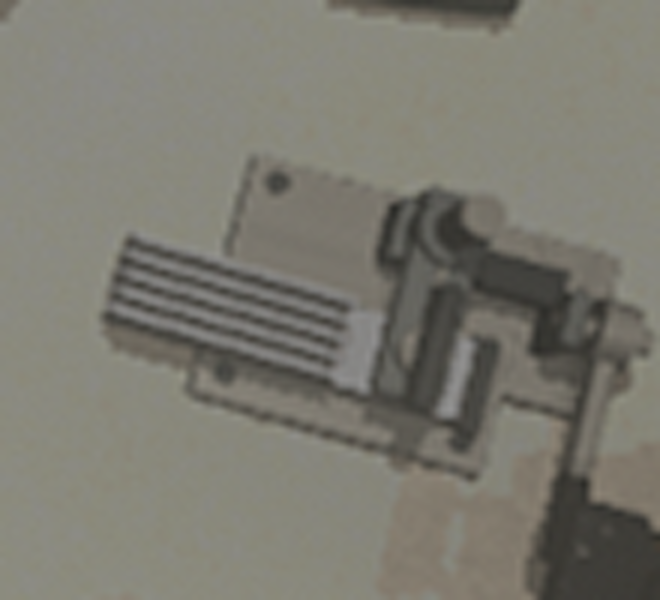

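View pics/t29f.png

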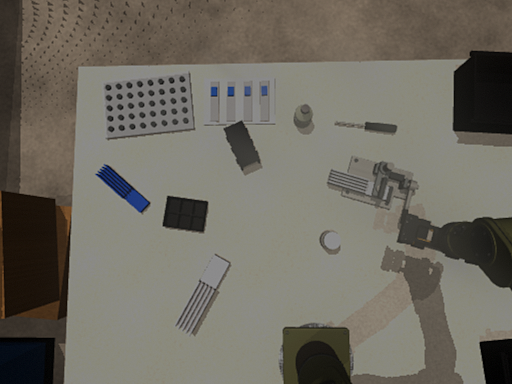

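```bash
python3 - <<'E'
from plant import r
print(r.finish_job())
E
```

```text
the job is handed in; nothing more can be done
None
```

The heat sink is clamped in the fixture and the job is handed in at about 32.5 s of the 72 s. No verdict was reported.

**What I did**
- I swung the cam lever open to about 1.7 to 1.8 rad.
- I pulled the smaller silver sink out of the bay by its tongue, regripped it by the finned block and slid it under the pad until it met the stop at about 4.6 N.
- I turned the wing nut about 51° clockwise with the lever open, then shut the lever, let go and lifted clear.

**Last checks, all from pictures**
- **Lever:** it matches the projection for 0 rad and the picture taken while it was shut at the start.
- **Wings:** they read roughly 2–4° off the arm's line, within the 0.2 rad allowed.
- **Tongue:** its end is at the stop. It is square and centred to about 2 mm, with the sink flat.
- **Other things on the bench:** the bottle, jar, tray and driver look unmoved.
- **Robot:** it stands clear and the sensed force is near zero.

**What failed or disagreed**
- **First grasp:** the first try at the tongue closed above it. The fingertips turned out to sit about 5 mm behind the TCP, not 14 mm ahead as stated. I lowered the gripper and regripped.
- **Lever angle:** the wrist picture gave about 1.68 rad for the open lever where the arm's pose had suggested 1.81.
- **Pad force:** I could not measure it directly, so the grip on the tongue is inferred from the lever and nut positions.

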